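Clear the syringe rack and store the paste syringes nozzle down

ROBOT

A 6-joint arm with a two-finger parallel gripper is mounted at the origin on a cart in front of the work surface, level with it; the furniture and walls round the work are solid. World frame = base frame: x ahead of the robot, y to its left, z up, the work surface at z = 0. Lengths are in m, angles in rad, forces in N, time in s.
With the tool pointing down it reaches from about 0.25 to 0.725 m from the base axis. Payload 4 kg.
Tool frame: the origin (TCP) lies between the finger pads; the fingertips stand manip.tcp_to_tips ahead of it and the grasp point (between the pads) lies 6 mm ahead of it (manip.tcp_to_tips is the distance from the TCP to the fingertips, in m); z points along the fingers, y is the line along which they close (so a half turn about z gives the same grasp; the last joint's range is limited). The gripper opens to 85 mm and grips with 20 to 120 N. Pads are 22 mm wide; open, the fingers measure 114 mm over their backs; the gripper's body (76 mm by 85 mm) begins 54 mm behind the grasp point. The pads swing forward as they close: fully open they stand 13 mm farther back than shut.
Start: joints at [1.138, 0.241, 0.005, 1.335, 0, 1.571], TCP at [0.21, 0.454, 0.256] pointing down, gripper open.
Joint ranges: [-2.72, 2.72], [-1.05, 1.87], [-1.09, 1.28], [-1.99, 2.15], [-1.42, 1.44], [-3.14, 3.14]. Speed limits (rad/s): [2.79, 2.79, 3.14, 3.14, 3.14, 3.14].

INTERFACE

Orientations are given as a rotation vector (axis times angle).
In Python, from cell import manip gives the robot as it stands.
- The arm moves only by the tool send_rows, never from a script. Its argument "motion" is a list of rows, each an object of numbers: "wx", "wy", "wz": the turn, a rotation vector about the tool's x, y, z in degrees; "tx", "ty", "tz": the shift along the tool's x, y, z in mm; "gripper": the opening, from 0 (shut) to 1 (fully open). In form: [{"wx": .., "wy": .., "wz": .., "tx": .., "ty": .., "tz": .., "gripper": ..}, ...]. A call has 1 to 5 rows; each row is the pose to reach, as a shift and turn from the pose commanded when the call began, along the tool's axes at that moment; what a row does not reach only later rows make up. A row lasts 1/10 s, in which the tool goes at most 50 mm and 8.59 degrees, less where a joint would pass 70% of its speed; a pose out of reach is approached as far as the arm can. A call with a gripper value outside its range is refused whole. The fingers move at their own pace and stop on an object; "squeeze" is the grip in N (left out, the last holds). Time passes only in rows, so rows that repeat a pose let the fingers close. It gives the time, the measured TCP pose, the force, the opening and the grip force at its end, in the units of the state.
- manip.state(): the state, without advancing time (a new reading comes with each control period).
- manip.get_image(name): name is "side" or "top"; returns the picture (420x560x3 uint8, red, green, blue); there is no depth.
- manip.camera_params(name): a dict with "fx", "fy", "cx", "cy" (pixels), "R" (3x3) and "t" (3): a world point X has camera coordinates R X + t. Camera axes: x right, y down, z forward; pixel columns grow to the right and rows downward; lengths in m; the calibration is good to about 2 mm. A picture is of the moment at which its call begins. camera_params takes no time and is no camera call.
- manip.sign_off(): hands the job in; it is judged then, once.
The state is a dict: "time": time; "qpos": joint angles; "dq": joint speeds; "tau": joint torques, N m; "ee_pos": TCP position; "tcp_rot": TCP orientation; "ft_force": force on the tool from outside, world axes, zero at the start; "torque": the same for the moment, N m; "width": opening from 0.0 (shut) to 1.0 (fully open); "gripper_force": force on a finger pad.
Only numpy, scipy, OpenCV 4.12 (cv2) and the standard library are available. Lean on these libraries where they do the work, as an engineer would, in place of code of your own. Each camera call takes 0.05 s, during which the arm holds its last target. There are 200 camera calls.

TASK

First clear whatever has been left lying on top of the grey syringe rack onto the green cutting mat. Then store the three solder paste syringes upright, nozzle down, in the rack, one to a well: lay each one in the sloping V stand first, nozzle at the low end, let go of it there, take it again by the end that sticks out at the top, and lower it into a free well.

Things in the scene. Friction and masses are not known exactly. Their poses are not given: they have to be found in the camera images.
- rack: grey block 160 x 52 x 67 mm, fixed, standing on the mat, with a row of three wells along its x axis; origin at the centre of its underside, top face at z = +67 mm
- well0 (a point): centre of the mouth of well 1 of 3 in the rack's top face: square, 24 x 24 mm, 62 mm deep, closed at the bottom; a syringe standing in it has 30 mm of its barrel and the plunger above the top face
- well1 (a point): centre of the mouth of well 2 of 3 in the rack's top face: square, 24 x 24 mm, 62 mm deep, closed at the bottom; a syringe standing in it has 30 mm of its barrel and the plunger above the top face
- well2 (a point): centre of the mouth of well 3 of 3 in the rack's top face: square, 24 x 24 mm, 62 mm deep, closed at the bottom; a syringe standing in it has 30 mm of its barrel and the plunger above the top face
- stand: aluminium V trough on a grey base block 110 x 84 x 32 mm, fixed; origin at the centre of the underside. The trough slopes 45 degrees down toward the stand's +x (roughly away from the robot). Its walls reach 12 mm to either side of the syringe's axis and no higher than it. The trough ends 64 mm from the tip of the nozzle, so the last 28 mm of the barrel and the plunger stick out free at the top
- stand_seat (a point): where the middle of a syringe lies when it rests in the V trough with its nozzle tip on the stop at the foot (x = -3, y = 0, z = 87 mm of the stand; the tip is at x = +40, z = 44 mm); the syringe's y axis then points 45 degrees up along the stand's -x
- cutting_mat: green cutting mat, 300 (x) x 450 (y) x 3 mm, flat on the worktop in front of the robot; origin at the centre of its underside. The rack stands on its left part; its far right part (some 0.2 m wide) is free. A lamp stand stands on its near left part, its arm 0.3 m up
- rest: flat black comb, fixed to the worktop right of the mat; a bar (198 mm along y, 12 mm high, at x = +35 to +43 mm) with four tines 60 mm long, 6 mm thick and 12 mm high, that reach back toward the robot to x = -25 mm; one syringe lies in each of the three lanes (64 mm apart), its nozzle and the front of its barrel between the tines, the rear of the barrel free. Origin at the underside
- syringe_a_mid (a point): paste syringe 122 mm long, 30 g, lying in the comb rest, nozzle roughly away from the robot; can roll; all three alike. The point is on its axis, half-way along (8.5 mm up when lying). -y runs toward the nozzle: blue nozzle 4 mm thick from y = -61 to -39 mm, round grey barrel 17 mm thick from -39 to 31, white plunger rod (5 mm) from 31 to 61. In the rack the point is 66 mm above the foot of the rack
- syringe_b_mid (a point): paste syringe 122 mm long, 30 g, lying in the comb rest, nozzle roughly away from the robot; can roll; all three alike. The point is on its axis, half-way along (8.5 mm up when lying). -y runs toward the nozzle: blue nozzle 4 mm thick from y = -61 to -39 mm, round grey barrel 17 mm thick from -39 to 31, white plunger rod (5 mm) from 31 to 61. In the rack the point is 66 mm above the foot of the rack
- syringe_c_mid (a point): paste syringe 122 mm long, 30 g, lying in the comb rest, nozzle roughly away from the robot; can roll; all three alike. The point is on its axis, half-way along (8.5 mm up when lying). -y runs toward the nozzle: blue nozzle 4 mm thick from y = -61 to -39 mm, round grey barrel 17 mm thick from -39 to 31, white plunger rod (5 mm) from 31 to 61. In the rack the point is 66 mm above the foot of the rack
- phone_charger_mid (a point): white phone charger, a rounded box 59 (x) x 31 (y) x 20 (z) mm, 45 g, lying on top of the rack at the start; the point is its centre. May be absent (None)
- controller_mid (a point): black motor controller, a flat box 56 (x) x 35 (y) x 18 (z) mm, 50 g, lying on top of the rack at the start; the point is its centre. May be absent (None)
- terminal_box_mid (a point): small clear plastic box of terminals, lid shut, 41 (x) x 59 (y) x 22 (z) mm, 50 g, lying on top of the rack at the start; the point is its centre. May be absent (None)

How it is judged:
On the way, in this order (a step that is already met when the one before it is completed fails the run):
1. everything that lay on the rack lies on the mat, let go (x of phone_charger_mid in the frame of cutting_mat between -0.15 and 0.15 m and y of phone_charger_mid in the frame of cutting_mat between -0.225 and 0.225 m and z of each of phone_charger_mid, controller_mid, terminal_box_mid in the frame of cutting_mat below 0.035 m and contact force between the fingers and phone_charger below 0.1 N and x of controller_mid in the frame of cutting_mat between -0.15 and 0.15 m and y of controller_mid in the frame of cutting_mat between -0.225 and 0.225 m and contact force between the fingers and controller below 0.1 N and x of terminal_box_mid in the frame of cutting_mat between -0.15 and 0.15 m and y of terminal_box_mid in the frame of cutting_mat between -0.225 and 0.225 m and contact force between the fingers and terminal_box below 0.1 N), for 0.2 s.
2. a syringe rests in the stand, nozzle at the low end, let go (((distance between syringe_a_mid and stand_seat below 0.015 m and angle between syringe_a_mid's own y axis and vertical between 0.52 and 1.05 rad and contact force between the fingers and syringe_a below 0.1 N) or (distance between syringe_b_mid and stand_seat below 0.015 m and angle between syringe_b_mid's own y axis and vertical between 0.52 and 1.05 rad and contact force between the fingers and syringe_b below 0.1 N) or (distance between syringe_c_mid and stand_seat below 0.015 m and angle between syringe_c_mid's own y axis and vertical between 0.52 and 1.05 rad and contact force between the fingers and syringe_c below 0.1 N))), for 0.2 s.
3. one syringe stands nozzle down in the rack, let go (((angle between syringe_a_mid's own y axis and vertical below 0.28 rad and x of syringe_a_mid in the frame of rack between -0.08 and 0.08 m and y of syringe_a_mid in the frame of rack between -0.026 and 0.026 m and z of syringe_a_mid in the frame of rack between 0.05 and 0.08 m and contact force between the fingers and syringe_a below 0.1 N) or (angle between syringe_b_mid's own y axis and vertical below 0.28 rad and x of syringe_b_mid in the frame of rack between -0.08 and 0.08 m and y of syringe_b_mid in the frame of rack between -0.026 and 0.026 m and z of syringe_b_mid in the frame of rack between 0.05 and 0.08 m and contact force between the fingers and syringe_b below 0.1 N) or (angle between syringe_c_mid's own y axis and vertical below 0.28 rad and x of syringe_c_mid in the frame of rack between -0.08 and 0.08 m and y of syringe_c_mid in the frame of rack between -0.026 and 0.026 m and z of syringe_c_mid in the frame of rack between 0.05 and 0.08 m and contact force between the fingers and syringe_c below 0.1 N))), for 0.2 s.
4. the next syringe rests in the stand, let go (((distance between syringe_a_mid and stand_seat below 0.015 m and angle between syringe_a_mid's own y axis and vertical between 0.52 and 1.05 rad and contact force between the fingers and syringe_a below 0.1 N) or (distance between syringe_b_mid and stand_seat below 0.015 m and angle between syringe_b_mid's own y axis and vertical between 0.52 and 1.05 rad and contact force between the fingers and syringe_b below 0.1 N) or (distance between syringe_c_mid and stand_seat below 0.015 m and angle between syringe_c_mid's own y axis and vertical between 0.52 and 1.05 rad and contact force between the fingers and syringe_c below 0.1 N))), for 0.2 s.
5. two syringes stand nozzle down in the rack, let go ((((angle between syringe_a_mid's own y axis and vertical below 0.28 rad and x of syringe_a_mid in the frame of rack between -0.08 and 0.08 m and y of syringe_a_mid in the frame of rack between -0.026 and 0.026 m and z of syringe_a_mid in the frame of rack between 0.05 and 0.08 m and contact force between the fingers and syringe_a below 0.1 N) and (angle between syringe_b_mid's own y axis and vertical below 0.28 rad and x of syringe_b_mid in the frame of rack between -0.08 and 0.08 m and y of syringe_b_mid in the frame of rack between -0.026 and 0.026 m and z of syringe_b_mid in the frame of rack between 0.05 and 0.08 m and contact force between the fingers and syringe_b below 0.1 N)) or ((angle between syringe_a_mid's own y axis and vertical below 0.28 rad and x of syringe_a_mid in the frame of rack between -0.08 and 0.08 m and y of syringe_a_mid in the frame of rack between -0.026 and 0.026 m and z of syringe_a_mid in the frame of rack between 0.05 and 0.08 m and contact force between the fingers and syringe_a below 0.1 N) and (angle between syringe_c_mid's own y axis and vertical below 0.28 rad and x of syringe_c_mid in the frame of rack between -0.08 and 0.08 m and y of syringe_c_mid in the frame of rack between -0.026 and 0.026 m and z of syringe_c_mid in the frame of rack between 0.05 and 0.08 m and contact force between the fingers and syringe_c below 0.1 N)) or ((angle between syringe_b_mid's own y axis and vertical below 0.28 rad and x of syringe_b_mid in the frame of rack between -0.08 and 0.08 m and y of syringe_b_mid in the frame of rack between -0.026 and 0.026 m and z of syringe_b_mid in the frame of rack between 0.05 and 0.08 m and contact force between the fingers and syringe_b below 0.1 N) and (angle between syringe_c_mid's own y axis and vertical below 0.28 rad and x of syringe_c_mid in the frame of rack between -0.08 and 0.08 m and y of syringe_c_mid in the frame of rack between -0.026 and 0.026 m and z of syringe_c_mid in the frame of rack between 0.05 and 0.08 m and contact force between the fingers and syringe_c below 0.1 N)))), for 0.2 s.
6. the last syringe rests in the stand, let go (((distance between syringe_a_mid and stand_seat below 0.015 m and angle between syringe_a_mid's own y axis and vertical between 0.52 and 1.05 rad and contact force between the fingers and syringe_a below 0.1 N) or (distance between syringe_b_mid and stand_seat below 0.015 m and angle between syringe_b_mid's own y axis and vertical between 0.52 and 1.05 rad and contact force between the fingers and syringe_b below 0.1 N) or (distance between syringe_c_mid and stand_seat below 0.015 m and angle between syringe_c_mid's own y axis and vertical between 0.52 and 1.05 rad and contact force between the fingers and syringe_c below 0.1 N))), for 0.2 s.
At the end, for the whole second after the job is handed in: All three syringes stand in wells of the rack, nozzle down within about 16 degrees of upright and down in the well (middle 50 to 80 mm above the foot of the rack); all that lay on the rack lies on the green mat; everything is let go and at rest (all of step 1 and angle between each of syringe_a_mid, syringe_b_mid, syringe_c_mid's own y axis and vertical below 0.28 rad and x of syringe_a_mid in the frame of rack between -0.08 and 0.08 m and y of syringe_a_mid in the frame of rack between -0.026 and 0.026 m and z of syringe_a_mid in the frame of rack between 0.05 and 0.08 m and contact force between the fingers and syringe_a below 0.1 N and x of syringe_b_mid in the frame of rack between -0.08 and 0.08 m and y of syringe_b_mid in the frame of rack between -0.026 and 0.026 m and z of syringe_b_mid in the frame of rack between 0.05 and 0.08 m and contact force between the fingers and syringe_b below 0.1 N and x of syringe_c_mid in the frame of rack between -0.08 and 0.08 m and y of syringe_c_mid in the frame of rack between -0.026 and 0.026 m and z of syringe_c_mid in the frame of rack between 0.05 and 0.08 m and contact force between the fingers and syringe_c below 0.1 N and linear speed of each of syringe_a, syringe_b, syringe_c, phone_charger, controller, terminal_box below 0.02 m/s); the robot touches nothing.
Of phone_charger, controller, terminal_box only 1 to 3 are there at a start; the rules pass over those that are not, and their reading is None.
At some moment in a run one of syringe_a, syringe_b may be knocked a few centimetres aside while the robot is not near it.
Once in a run the grip may slacken for a moment while it holds something.
It also fails if it takes over 210 s, if anything falls off the work surface, if the arm or the gripper's body presses on something with over 40 N, if the wrist force passes 120 N, or if a joint passes its speed limit or range.

## Working session

There is one attempt and no reset: what is moved stays moved. The work goes in short steps, Python scripts to look and compute and a tool call to move; the robot and the scene stay as the last step left them, time stands still between calls to the robot, and variables do not carry over. Pictures are saved under pics/ and viewed, at most 14 in all, crops included, and the job is handed in when it is done.

Besides the shell and the picture viewer there is one more tool, called after ">>>" by a JSON object that holds its "op" and its "data", one argument or row to a line. send_rows: Moves the arm, as the interface text tells. Its arguments: {"type":"object","properties":{"motion":{"type":"array"},"squeeze":{"type":"number"}},"required":["motion"]}

```bash
mkdir -p pics; ls; python3 - <<'E'
from cell import manip
import cv2
print(manip.state(), manip.tcp_to_tips)
for n in("side","top"):
    cv2.imwrite(f"pics/{n}0.png",cv2.cvtColor(manip.get_image(n),cv2.COLOR_RGB2BGR)); print(n,manip.camera_params(n))
E
```

```text
pics
{'time': 0.0, 'qpos': array([1.13799447e+00, 2.41433784e-01, 3.72214894e-03, 1.33520100e+00,
       1.44507833e-05, 1.57078223e+00]), 'dq': array([ 2.82861040e-03, -8.23574237e-04,  6.09453966e-04,  5.32226080e-04,
        1.18014216e-03,  6.08087736e-05]), 'tau': array([-1.66303878e-03, -3.72321117e+01,  2.52405524e+01,  1.69740699e-02,
        3.51773885e-06,  1.07118274e-05]), 'ee_pos': array([0.20946057, 0.45337119, 0.25540172]), 'tcp_rot': array([-0.67442731, -3.06786539,  0.00324139]), 'ft_force': array([ 0.94679758, -0.73616274, -0.50289388]), 'torque': array([0.02719462, 0.01029139, 0.00806658]), 'gripper_force': 0.0, 'width': 1.0008826698636315} 0.025
side {'fx': 440.4105529080477, 'fy': 440.4105529080477, 'cx': 276.31653545545134, 'cy': 204.7310590855764, 'R': array([[ 0.73641777, -0.67632575,  0.01650317],
       [-0.35289052, -0.40482882, -0.84355315],
       [ 0.57719767,  0.61538371, -0.53679208]]), 't': array([-0.33937936,  0.24309664,  0.69917576])}
top {'fx': 515.1239915510004, 'fy': 515.1239915510004, 'cx': 279.5781703358773, 'cy': 200.56506712355232, 'R': array([[-5.26115530e-03, -9.99662029e-01,  2.54587340e-02],
       [-9.83663950e-01,  5.92491615e-04, -1.80013564e-01],
       [ 1.79937640e-01, -2.59899182e-02, -9.83334617e-01]]), 't': array([0.00459241, 0.46978431, 0.96548072])}
```

View pics/top0.png

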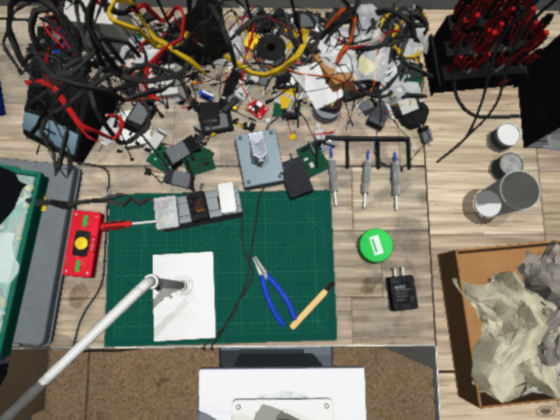

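View pics/side0.png

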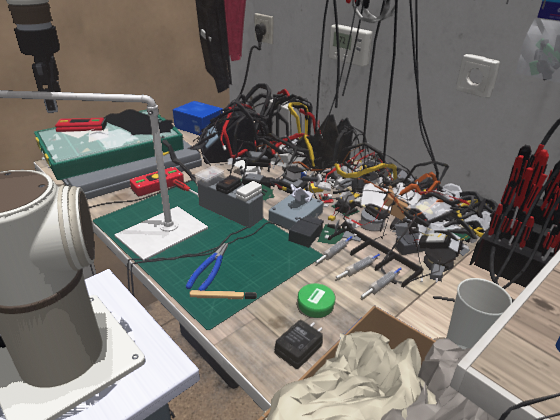

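The top view shows the rack at (197,205) with three items on it (clear, black, white), the stand at (260,157), and the syringes at (334,175), (366,180) and (396,180). The lamp post is at about (187,285) and its arm runs to lower left. Next I'll look closer and project some points.

```bash
cat > h.py <<'E'
from cell import manip
import numpy as np, cv2
from scipy.spatial.transform import Rotation as Ro
P={n:manip.camera_params(n) for n in("side","top")}
def ray(n,u,v):
    p=P[n];R=np.array(p["R"]);d=R.T@np.array([(u-p["cx"])/p["fx"],(v-p["cy"])/p["fy"],1]);return -R.T@np.array(p["t"]),d
def onz(n,u,v,z):
    c,d=ray(n,u,v);return c+d*(z-c[2])/d[2]
def tri(ut,us):
    A=[];b=[]
    for n,(u,v) in(("top",ut),("side",us)):
        c,d=ray(n,u,v);d/=np.linalg.norm(d);M=np.eye(3)-np.outer(d,d);A.append(M);b.append(M@c)
    return np.linalg.lstsq(np.vstack(A),np.hstack(b),rcond=None)[0]
def proj(n,X):
    p=P[n];c=np.array(p["R"])@np.array(X)+p["t"];return np.array([p["fx"]*c[0]/c[2]+p["cx"],p["fy"]*c[1]/c[2]+p["cy"]])
def shot(n): return cv2.cvtColor(manip.get_image(n),cv2.COLOR_RGB2BGR)
def crop(im,u0,v0,u1,v1,s): return cv2.resize(im[v0:v1,u0:u1],None,fx=s,fy=s,interpolation=cv2.INTER_CUBIC)
def go(pos,yaw=None,R=None):
    "shift (mm) and turn (deg) in tool axes from the present pose to a target"
    s=manip.state();R0=Ro.from_rotvec(s["tcp_rot"])
    if R is None:R=Ro.from_matrix(down(yaw))
    w=(R0.inv()*R).as_rotvec(degrees=True)
    print("t",np.round(R0.inv().apply(np.array(pos)-s["ee_pos"])*1000,1),"w",np.round(w,1))
def down(yaw):
    "tool down, closing axis y at world angle yaw(deg)"
    a=np.radians(yaw);y=np.array([np.cos(a),np.sin(a),0]);z=np.array([0,0,-1.]);return np.c_[np.cross(y,z),y,z]
E
python3 - <<'E'
from h import *
t=cv2.imread("pics/top0.png");s=cv2.imread("pics/side0.png")
a=crop(t,145,125,255,235,5);a=a[:, :]
cv2.imwrite("pics/a.png",crop(t,145,125,305,240,5)); cv2.imwrite("pics/b.png",crop(s,190,160,350,270,5)); cv2.imwrite("pics/c.png",crop(t,310,125,440,220,6))
for n,u,v,z in[("top",107,193,0.003),("top",332,193,.003),("top",336,344,.003),("top",105,344,.003)]:print(onz(n,u,v,z))
print(tri((152,282),(154,99)),onz("top",187,285,.01))
R=Ro.from_rotvec(manip.state()["tcp_rot"]).as_matrix();print(R.round(2))
E
```

```text
[0.49280676 0.35131332 0.003     ]
[ 0.49270866 -0.10521184  0.003     ]
[ 0.19385478 -0.10593565  0.003     ]
[0.19722449 0.33899355 0.003     ]
[0.30917848 0.1867519  0.30512629] [0.3081808  0.18414292 0.01      ]
[[-0.91  0.42 -0.  ]
 [ 0.42  0.91 -0.  ]
 [-0.   -0.   -1.  ]]
```

View pics/a.png

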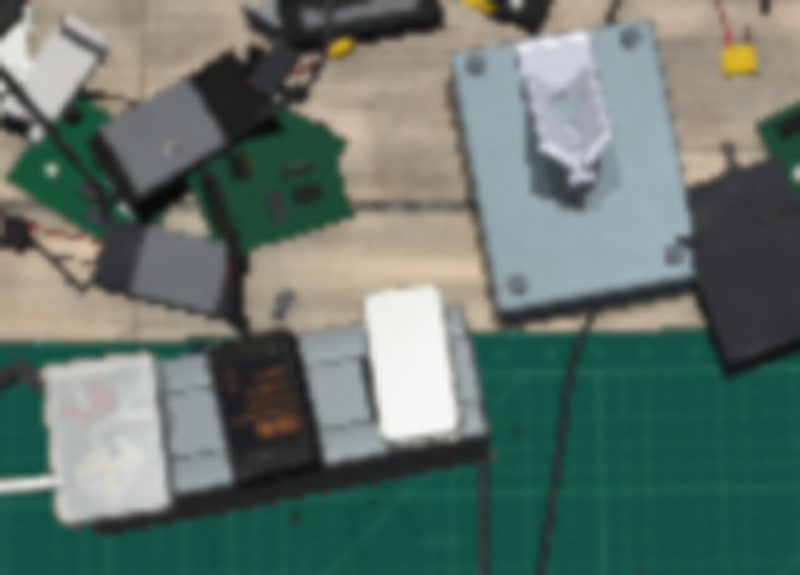

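View pics/b.png

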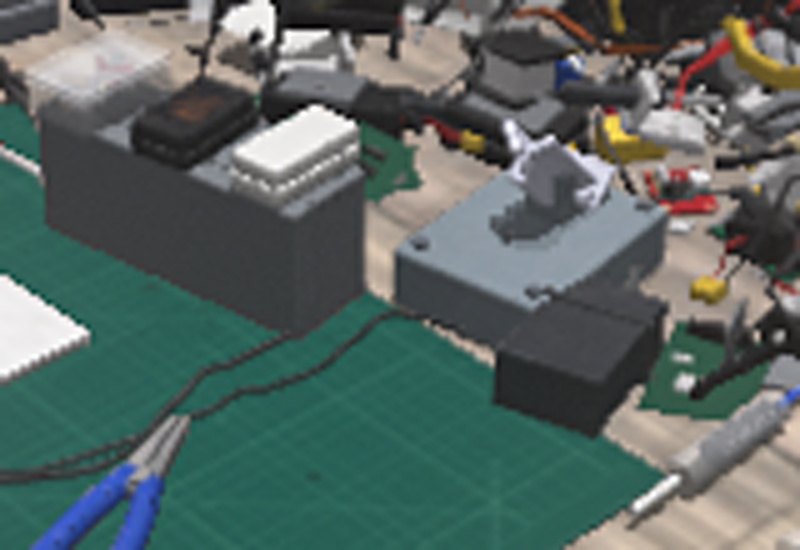

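View pics/c.png

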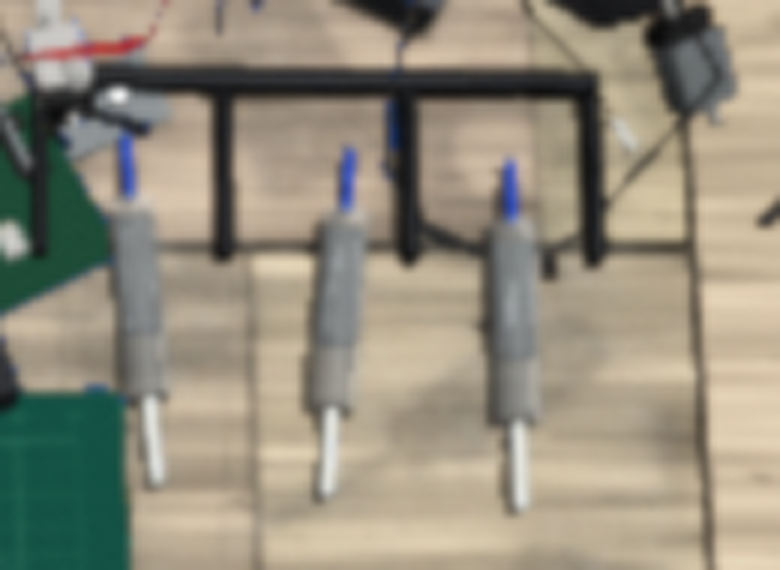

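Crops: terminal box at about (167,213) full px, controller (198,206), charger (227,198), all with the long side across the rack. The stand's base corners and the rack's front and right edges are clear. All three syringes lie in their lanes, tilted a few degrees.

```bash
python3 - <<'E'
from h import *
def A(pts,o,s,z): return np.array([onz("top",o[0]+(x-.0)/s,o[1]+y/s,z)[:2] for x,y in pts])
oa=(145,125)
for n,pts,z in[("box",[(45,370),(157,353),(170,508),(62,522)],.092),("ctl",[(212,350),(300,333),(322,463),(238,482)],.088),("chg",[(365,295),(440,287),(457,433),(380,442)],.090)]:
    q=A(pts,oa,5,z);c=q.mean(0);d=(q[0]+q[1]-q[2]-q[3])/2;print(n,c.round(4),"long",np.linalg.norm(d).round(3),"wid",np.linalg.norm((q[1]+q[2]-q[0]-q[3])/2).round(3),"ang",np.degrees(np.arctan2(d[1],d[0])).round(1))
q=A([(455,60),(650,20),(692,265),(503,315)],oa,5,.032);d=(q[0]+q[1]-q[2]-q[3])/2
print("stand",q.mean(0),np.linalg.norm(d),np.linalg.norm((q[1]+q[2]-q[0]-q[3])/2),np.degrees(np.arctan2(d[1],d[0])))
q=A([(460,305),(488,440),(165,508),(340,468)],oa,5,.07);print("rack R-top,R-bot,front pts",q)
for n,a,b in[("1",(126,140),(155,485)),("2",(349,150),(326,497)),("3",(509,160),(518,508))]:
    q=A([a,b],(310,125),6,.0085);d=q[0]-q[1];print("syr",n,q.mean(0),np.linalg.norm(d),np.degrees(np.arctan2(d[1],d[0])))
print("comb",A([(95,80),(590,80),(225,255),(410,260)],(310,125),6,.012))
print("lamp arm",onz("top",20,408,.3),onz("top",90,335,.3))
print("blackbox",A([(690,195),(730,372)],oa,5,.03), A([(800,350)],oa,5,.03),[tri((283,165),(190+635/5,160+345/5))])
E
```

```text
box [0.4384 0.2125] long 0.058 wid 0.041 ang 7.4
ctl [0.4507 0.1548] long 0.05 wid 0.032 ang 11.5
chg [0.4665 0.1021] long 0.056 wid 0.028 ang 6.8
stand [0.559046   0.04174003] 0.10510257607190039 0.07922361120514954 9.980004650702323
rack R-top,R-bot,front pts [[0.49308764 0.0850734 ]
 [0.4409165  0.0740028 ]
 [0.41524424 0.19480252]
 [0.43030436 0.12961523]]
syr 1 [ 0.52544265 -0.1081513 ] 0.1208651137355908 3.3256176031787836
syr 2 [ 0.52165426 -0.17563753] 0.12202943668602524 -5.750635949495364
syr 3 [ 0.51800468 -0.23589385] 0.12181458519336501 -1.183052067783765
comb [[ 0.60615585 -0.09397113]
 [ 0.60661078 -0.26576473]
 [ 0.54416155 -0.1371398 ]
 [ 0.54247357 -0.20056798]]
lamp arm [0.14178264 0.35764132 0.3       ] [0.23558423 0.27084533 0.3       ]
blackbox [[ 0.54674307 -0.00439354]
 [ 0.47443372 -0.01980434]] [[ 0.48331576 -0.04774737]] [array([ 0.56342755, -0.01263459, -0.01042988])]
```

```bash
python3 - <<'E'
from h import *
go([.438,.2125,.17],9)
E
```

```text
t [-308.5 -122.7   85.7] w [-0.1  0.1 56.2]
```

>>> {"op": "send_rows", "data": {
  "motion": [
    {"tx": -40,"ty": -16,"tz": 11,"wz": 7},
    {"tx": -80,"ty": -31,"tz": 22,"wz": 14},
    {"tx": -120,"ty": -46,"tz": 33,"wz": 21},
    {"tx": -154,"ty": -61,"tz": 43,"wz": 28},
    {"tx": -154,"ty": -61,"tz": 43,"wz": 28}
  ]
}}

```text
schema error: expected keys wx, wy, wz, tx, ty, tz, gripper
```

>>> {"op": "send_rows", "data": {
  "motion": [
    {"tx": -41,"ty": 4,"tz": 11,"wz": 7},
    {"tx": -82,"ty": 9,"tz": 22,"wz": 14},
    {"tx": -123,"ty": 14,"tz": 33,"wz": 21},
    {"tx": -165,"ty": 18,"tz": 43,"wz": 28},
    {"tx": -165,"ty": 18,"tz": 43,"wz": 28}
  ]
}}

```text
schema error: expected keys wx, wy, wz, tx, ty, tz, gripper
```

```bash
python3 - <<'E'
from h import *
s=manip.state();print(s["qpos"],s["ee_pos"],s["ft_force"],s["time"]);go([.438,.2125,.089],8)
im=shot("top");cv2.imwrite("pics/d.png",np.hstack([crop(im,130,130,290,300,2.4),crop(shot("side"),130,60,290,230,2.4)]))
E
```

```text
[ 1.13801899e+00  2.41349725e-01  3.85743228e-03  1.33519332e+00
 -3.94953382e-05  1.57080202e+00] [0.20949015 0.45342858 0.25549531] [-9.22671415e-01 -6.04927389e-04 -4.26053265e-01] 0.1
t [-308.5 -122.6  166.7] w [-0.1  0.1 57.2]
```

View pics/d.png

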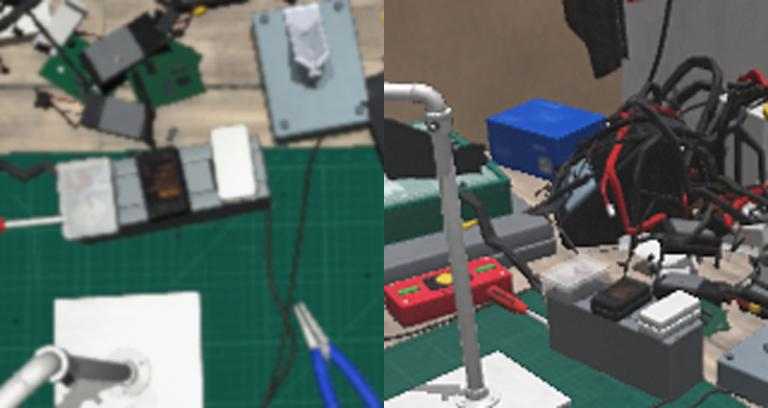

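The picture shows an unchanged scene because the calls were refused: every row needs all seven keys. Sending again.

>>> {"op": "send_rows", "data": {
  "motion": [
    {"wx": 0,"wy": 0,"wz": 7,"tx": -40,"ty": -16,"tz": 11,"gripper": 1},
    {"wx": 0,"wy": 0,"wz": 14,"tx": -80,"ty": -31,"tz": 22,"gripper": 1},
    {"wx": 0,"wy": 0,"wz": 21,"tx": -120,"ty": -46,"tz": 33,"gripper": 1},
    {"wx": 0,"wy": 0,"wz": 28,"tx": -154,"ty": -61,"tz": 43,"gripper": 1},
    {"wx": 0,"wy": 0,"wz": 28,"tx": -154,"ty": -61,"tz": 43,"gripper": 1}
  ]
}}

```text
time: 0.7
ee_pos: [0.3254, 0.3302, 0.2117]
tcp_rot: [1.407, 2.809, -0.006]
ft_force: [-0.5, 0.3, 0.0]
width: 0.997
gripper_force: 0.0
```

>>> {"op": "send_rows", "data": {
  "motion": [
    {"wx": 0,"wy": 0,"wz": 7,"tx": -41,"ty": 4,"tz": 11,"gripper": 1},
    {"wx": 0,"wy": 0,"wz": 14,"tx": -82,"ty": 9,"tz": 22,"gripper": 1},
    {"wx": 0,"wy": 0,"wz": 21,"tx": -123,"ty": 14,"tz": 33,"gripper": 1},
    {"wx": 0,"wy": 0,"wz": 28,"tx": -165,"ty": 18,"tz": 43,"gripper": 1},
    {"wx": 0,"wy": 0,"wz": 28,"tx": -165,"ty": 18,"tz": 43,"gripper": 1}
  ]
}}

```text
time: 1.2
ee_pos: [0.4399, 0.2106, 0.169]
tcp_rot: [2.043, 2.386, -0.003]
ft_force: [-0.8, -0.5, 0.4]
width: 1.005
gripper_force: 0.0
```

```bash
python3 - <<'E'
from h import *
s=manip.state();print(s["qpos"],s["ee_pos"],s["ft_force"],s["time"]);go([.438,.2125,.089],9)
im=shot("top");cv2.imwrite("pics/d.png",np.hstack([crop(im,130,130,290,300,2.4),crop(shot("side"),130,60,290,230,2.4)]))
E
```

```text
[ 4.47099087e-01  2.75021393e-01 -1.84805157e-01  1.11244285e+00
 -1.20268970e-03  1.86364187e+00] [0.43990632 0.21055581 0.16903068] [-0.75089084 -0.54478379  0.38068829] 1.2
t [ 2.3 -1.5 80. ] w [-0.1  0.1 -0.2]
```

View pics/d.png

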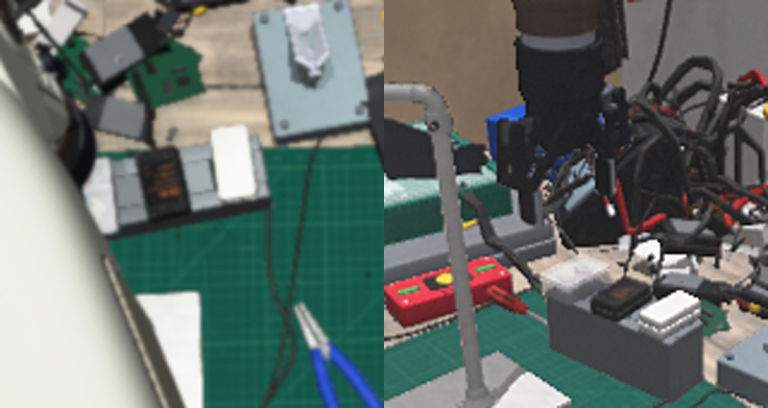

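The gripper hangs open over the terminal box, with the lamp arm clear on the near side. Descending to grasp.

>>> {"op": "send_rows", "data": {
  "motion": [
    {"wx": 0,"wy": 0,"wz": 0,"tx": 2,"ty": -2,"tz": 25,"gripper": 1},
    {"wx": 0,"wy": 0,"wz": 0,"tx": 2,"ty": -2,"tz": 50,"gripper": 1},
    {"wx": 0,"wy": 0,"wz": 0,"tx": 2,"ty": -2,"tz": 70,"gripper": 1},
    {"wx": 0,"wy": 0,"wz": 0,"tx": 2,"ty": -2,"tz": 80,"gripper": 1},
    {"wx": 0,"wy": 0,"wz": 0,"tx": 2,"ty": -2,"tz": 80,"gripper": 1}
  ]
}}

```text
time: 1.8
ee_pos: [0.4342, 0.2158, 0.0895]
tcp_rot: [-2.032, -2.394, 0.004]
ft_force: [0.2, 0.1, -0.6]
width: 1.004
gripper_force: 0.0
```

>>> {"op": "send_rows", "data": {
  "motion": [
    {"wx": 0,"wy": 0,"wz": 0,"tx": 0,"ty": 0,"tz": 0,"gripper": 0.5},
    {"wx": 0,"wy": 0,"wz": 0,"tx": 0,"ty": 0,"tz": 0,"gripper": 0.5},
    {"wx": 0,"wy": 0,"wz": 0,"tx": 0,"ty": 0,"tz": 0,"gripper": 0.5},
    {"wx": 0,"wy": 0,"wz": 0,"tx": 0,"ty": 0,"tz": 0,"gripper": 0.5},
    {"wx": 0,"wy": 0,"wz": 0,"tx": 0,"ty": 0,"tz": 0,"gripper": 0.5}
  ],
  "squeeze": 40
}}

```text
time: 2.3
ee_pos: [0.4369, 0.2159, 0.0919]
tcp_rot: [2.035, 2.392, 0.006]
ft_force: [0.2, 1.2, 6.2]
width: 0.683
gripper_force: 44.0
```

>>> {"op": "send_rows", "data": {
  "motion": [
    {"wx": 0,"wy": 0,"wz": 0,"tx": 0,"ty": 0,"tz": -20,"gripper": 0.5},
    {"wx": 0,"wy": 0,"wz": 0,"tx": 0,"ty": 0,"tz": -60,"gripper": 0.5},
    {"wx": 0,"wy": 0,"wz": 2,"tx": -40,"ty": -8,"tz": -80,"gripper": 0.5},
    {"wx": 0,"wy": 0,"wz": 4,"tx": -90,"ty": -20,"tz": -80,"gripper": 0.5},
    {"wx": 0,"wy": 0,"wz": 6,"tx": -138,"ty": -30,"tz": -80,"gripper": 0.5}
  ]
}}

```text
time: 2.8
ee_pos: [0.4286, 0.0734, 0.1715]
tcp_rot: [2.156, 2.282, 0.003]
ft_force: [1.1, -0.4, -0.1]
width: 0.68
gripper_force: 43.3
```

```bash
python3 - <<'E'
from h import *
s=manip.state();print(s["ee_pos"],s["ft_force"],s["width"],s["gripper_force"]);go([.42,-.075,.11],0)
E
```

```text
[0.42856347 0.07344722 0.17153841] [ 1.14410972 -0.43184231 -0.14116456] 0.6802804061613258 43.324018120765686
t [-147.7  -17.1   61.5] w [ 0.2 -0.   3.2]
```

>>> {"op": "send_rows", "data": {
  "motion": [
    {"wx": 0,"wy": 0,"wz": 1,"tx": -45,"ty": -5,"tz": 5,"gripper": 0.5},
    {"wx": 0,"wy": 0,"wz": 2,"tx": -90,"ty": -10,"tz": 15,"gripper": 0.5},
    {"wx": 0,"wy": 0,"wz": 3,"tx": -130,"ty": -15,"tz": 40,"gripper": 0.5},
    {"wx": 0,"wy": 0,"wz": 3,"tx": -148,"ty": -17,"tz": 80,"gripper": 0.5},
    {"wx": 0,"wy": 0,"wz": 3,"tx": -148,"ty": -17,"tz": 120,"gripper": 0.5}
  ]
}}

```text
time: 3.3
ee_pos: [0.4203, -0.0771, 0.0502]
tcp_rot: [2.221, 2.217, 0.003]
ft_force: [-0.1, -0.4, -1.4]
width: 0.686
gripper_force: 43.4
```

>>> {"op": "send_rows", "data": {
  "motion": [
    {"wx": 0,"wy": 0,"wz": 0,"tx": 0,"ty": 0,"tz": 15,"gripper": 0.5},
    {"wx": 0,"wy": 0,"wz": 0,"tx": 0,"ty": 0,"tz": 24,"gripper": 0.5},
    {"wx": 0,"wy": 0,"wz": 0,"tx": 0,"ty": 0,"tz": 24,"gripper": 0.5},
    {"wx": 0,"wy": 0,"wz": 0,"tx": 0,"ty": 0,"tz": 24,"gripper": 1},
    {"wx": 0,"wy": 0,"wz": 0,"tx": 0,"ty": 0,"tz": 24,"gripper": 1}
  ]
}}

```text
time: 3.8
ee_pos: [0.4206, -0.0743, 0.0272]
tcp_rot: [2.216, 2.224, 0.002]
ft_force: [-0.0, -0.2, 0.2]
width: 0.984
gripper_force: 0.0
```

>>> {"op": "send_rows", "data": {
  "motion": [
    {"wx": 0,"wy": 0,"wz": 0,"tx": 0,"ty": 0,"tz": -1,"gripper": 1},
    {"wx": 0,"wy": 0,"wz": 0,"tx": 0,"ty": 0,"tz": -25,"gripper": 1},
    {"wx": 0,"wy": 0,"wz": 0,"tx": 0,"ty": 0,"tz": -70,"gripper": 1},
    {"wx": 0,"wy": 0,"wz": 0,"tx": 0,"ty": 0,"tz": -110,"gripper": 1},
    {"wx": 0,"wy": 0,"wz": 0,"tx": 0,"ty": 0,"tz": -140,"gripper": 1}
  ]
}}

```text
time: 4.3
ee_pos: [0.4204, -0.0743, 0.1694]
tcp_rot: [2.215, 2.223, 0.003]
ft_force: [1.1, -0.1, 0.7]
width: 0.998
gripper_force: 0.0
```

```bash
python3 - <<'E'
from h import *
s=manip.state();print(s["ee_pos"],s["ft_force"],s["width"],s["gripper_force"]);go([.4507,.1548,.17],11.5)
go([.4507,.1548,.17],0)
E
```

```text
[ 0.4203874  -0.07428066  0.1694353 ] [ 1.09778123 -0.06650433  0.69983111] 0.9981978269081632 0.0
t [229.   31.2  -0.6] w [  0.2   0.1 -11.3]
t [229.   31.2  -0.6] w [0.2 0.  0.2]
```

>>> {"op": "send_rows", "data": {
  "motion": [
    {"wx": 0,"wy": 0,"wz": -2,"tx": 47,"ty": 6,"tz": 0,"gripper": 1},
    {"wx": 0,"wy": 0,"wz": -5,"tx": 94,"ty": 12,"tz": 0,"gripper": 1},
    {"wx": 0,"wy": 0,"wz": -8,"tx": 142,"ty": 19,"tz": 0,"gripper": 1},
    {"wx": 0,"wy": 0,"wz": -11,"tx": 188,"ty": 25,"tz": 0,"gripper": 1},
    {"wx": 0,"wy": 0,"wz": -11,"tx": 229,"ty": 31,"tz": 0,"gripper": 1}
  ]
}}

```text
time: 4.8
ee_pos: [0.4498, 0.1572, 0.1671]
tcp_rot: [1.991, 2.429, 0.002]
ft_force: [1.3, -0.9, 0.5]
width: 0.997
gripper_force: 0.0
```

>>> {"op": "send_rows", "data": {
  "motion": [
    {"wx": 0,"wy": 0,"wz": 0,"tx": 0,"ty": 0,"tz": 20,"gripper": 1},
    {"wx": 0,"wy": 0,"wz": 0,"tx": 0,"ty": 0,"tz": 50,"gripper": 1},
    {"wx": 0,"wy": 0,"wz": 0,"tx": 0,"ty": 0,"tz": 70,"gripper": 1},
    {"wx": 0,"wy": 0,"wz": 0,"tx": 0,"ty": 0,"tz": 77,"gripper": 1},
    {"wx": 0,"wy": 0,"wz": 0,"tx": 0,"ty": 0,"tz": 77,"gripper": 1}
  ]
}}

```text
time: 5.3
ee_pos: [0.4491, 0.1547, 0.0888]
tcp_rot: [-1.993, -2.427, 0.002]
ft_force: [0.5, 0.1, 0.8]
width: 0.997
gripper_force: 0.0
```

>>> {"op": "send_rows", "data": {
  "motion": [
    {"wx": 0,"wy": 0,"wz": 0,"tx": 0,"ty": 0,"tz": 0,"gripper": 0.5},
    {"wx": 0,"wy": 0,"wz": 0,"tx": 0,"ty": 0,"tz": 0,"gripper": 0.5},
    {"wx": 0,"wy": 0,"wz": 0,"tx": 0,"ty": 0,"tz": 0,"gripper": 0.5},
    {"wx": 0,"wy": 0,"wz": 0,"tx": 0,"ty": 0,"tz": 0,"gripper": 0.5},
    {"wx": 0,"wy": 0,"wz": 0,"tx": 0,"ty": 0,"tz": 0,"gripper": 0.5}
  ]
}}

```text
time: 5.8
ee_pos: [0.4512, 0.1552, 0.091]
tcp_rot: [1.993, 2.426, 0.005]
ft_force: [0.9, -0.7, 6.2]
width: 0.646
gripper_force: 43.9
```

>>> {"op": "send_rows", "data": {
  "motion": [
    {"wx": 0,"wy": 0,"wz": 0,"tx": 0,"ty": 0,"tz": -10,"gripper": 0.5},
    {"wx": 0,"wy": 0,"wz": 0,"tx": 0,"ty": 0,"tz": -30,"gripper": 0.5},
    {"wx": 0,"wy": 0,"wz": 0,"tx": 0,"ty": 0,"tz": -60,"gripper": 0.5},
    {"wx": 0,"wy": 0,"wz": 0,"tx": 0,"ty": 0,"tz": -80,"gripper": 0.5},
    {"wx": 0,"wy": 0,"wz": 0,"tx": 0,"ty": 0,"tz": -80,"gripper": 0.5}
  ]
}}

```text
time: 6.3
ee_pos: [0.4516, 0.1555, 0.1728]
tcp_rot: [1.992, 2.425, 0.009]
ft_force: [0.4, 0.9, -0.2]
width: 0.645
gripper_force: 42.5
```

```bash
python3 - <<'E'
from h import *
go([.42,-.022,.11],0)
E
```

```text
t [-168.1  -65.9   62.2] w [ 0.4 -0.1 11.2]
```

>>> {"op": "send_rows", "data": {
  "motion": [
    {"wx": 0,"wy": 0,"wz": 3,"tx": -43,"ty": -17,"tz": 0,"gripper": 0.5},
    {"wx": 0,"wy": 0,"wz": 6,"tx": -86,"ty": -34,"tz": 0,"gripper": 0.5},
    {"wx": 0,"wy": 0,"wz": 9,"tx": -129,"ty": -51,"tz": 10,"gripper": 0.5},
    {"wx": 0,"wy": 0,"wz": 11,"tx": -168,"ty": -66,"tz": 30,"gripper": 0.5},
    {"wx": 0,"wy": 0,"wz": 11,"tx": -168,"ty": -66,"tz": 70,"gripper": 0.5}
  ]
}}

```text
time: 6.8
ee_pos: [0.4185, -0.0269, 0.1003]
tcp_rot: [2.223, 2.213, 0.004]
ft_force: [1.6, 1.0, -1.0]
width: 0.645
gripper_force: 42.6
```

>>> {"op": "send_rows", "data": {
  "motion": [
    {"wx": 0,"wy": 0,"wz": 0,"tx": 0,"ty": 0,"tz": 35,"gripper": 0.5},
    {"wx": 0,"wy": 0,"wz": 0,"tx": 0,"ty": 0,"tz": 65,"gripper": 0.5},
    {"wx": 0,"wy": 0,"wz": 0,"tx": 0,"ty": 0,"tz": 75,"gripper": 0.5},
    {"wx": 0,"wy": 0,"wz": 0,"tx": 0,"ty": 0,"tz": 75,"gripper": 1},
    {"wx": 0,"wy": 0,"wz": 0,"tx": 0,"ty": 0,"tz": 75,"gripper": 1}
  ]
}}

```text
time: 7.3
ee_pos: [0.4174, -0.0227, 0.0245]
tcp_rot: [-2.217, -2.225, 0.0]
ft_force: [0.6, -0.8, 0.3]
width: 0.953
gripper_force: 0.0
```

>>> {"op": "send_rows", "data": {
  "motion": [
    {"wx": 0,"wy": 0,"wz": 0,"tx": 0,"ty": 0,"tz": -1,"gripper": 1},
    {"wx": 0,"wy": 0,"wz": 0,"tx": 0,"ty": 0,"tz": -25,"gripper": 1},
    {"wx": 0,"wy": 0,"wz": 0,"tx": 0,"ty": 0,"tz": -70,"gripper": 1},
    {"wx": 0,"wy": 0,"wz": 0,"tx": 0,"ty": 0,"tz": -110,"gripper": 1},
    {"wx": 0,"wy": 0,"wz": 0,"tx": 0,"ty": 0,"tz": -140,"gripper": 1}
  ]
}}

```text
time: 7.8
ee_pos: [0.4183, -0.0227, 0.1671]
tcp_rot: [2.216, 2.224, 0.003]
ft_force: [0.9, 0.7, -0.3]
width: 1.002
gripper_force: 0.0
```

```bash
python3 - <<'E'
from h import *
go([.4665,.102,.17],9)
E
```

```text
t [124.5  48.7  -2.8] w [ 0.2  0.  -8.8]
```

>>> {"op": "send_rows", "data": {
  "motion": [
    {"wx": 0,"wy": 0,"wz": -3,"tx": 42,"ty": 15,"tz": -2,"gripper": 1},
    {"wx": 0,"wy": 0,"wz": -6,"tx": 84,"ty": 31,"tz": -2,"gripper": 1},
    {"wx": 0,"wy": 0,"wz": -9,"tx": 124,"ty": 46,"tz": -2,"gripper": 1},
    {"wx": 0,"wy": 0,"wz": -9,"tx": 124,"ty": 46,"tz": -2,"gripper": 1},
    {"wx": 0,"wy": 0,"wz": -9,"tx": 124,"ty": 46,"tz": 30,"gripper": 1}
  ]
}}

```text
time: 8.3
ee_pos: [0.4668, 0.1034, 0.1376]
tcp_rot: [2.029, 2.391, 0.011]
ft_force: [0.6, -0.3, 0.4]
width: 1.0
gripper_force: 0.0
```

>>> {"op": "send_rows", "data": {
  "motion": [
    {"wx": 0,"wy": 0,"wz": 0,"tx": 0,"ty": 0,"tz": 25,"gripper": 1},
    {"wx": 0,"wy": 0,"wz": 0,"tx": 0,"ty": 0,"tz": 40,"gripper": 1},
    {"wx": 0,"wy": 0,"wz": 0,"tx": 0,"ty": 0,"tz": 45,"gripper": 1},
    {"wx": 0,"wy": 0,"wz": 0,"tx": 0,"ty": 0,"tz": 45,"gripper": 0.5},
    {"wx": 0,"wy": 0,"wz": 0,"tx": 0,"ty": 0,"tz": 45,"gripper": 0.5}
  ]
}}

```text
time: 8.8
ee_pos: [0.4641, 0.1014, 0.0903]
tcp_rot: [2.036, 2.391, 0.003]
ft_force: [0.7, 0.0, 1.1]
width: 0.687
gripper_force: 0.4
```

>>> {"op": "send_rows", "data": {
  "motion": [
    {"wx": 0,"wy": 0,"wz": 0,"tx": 0,"ty": 0,"tz": 0,"gripper": 0.5},
    {"wx": 0,"wy": 0,"wz": 0,"tx": 0,"ty": 0,"tz": 0,"gripper": 0.5},
    {"wx": 0,"wy": 0,"wz": 0,"tx": 0,"ty": 0,"tz": -10,"gripper": 0.5},
    {"wx": 0,"wy": 0,"wz": 0,"tx": 0,"ty": 0,"tz": -30,"gripper": 0.5},
    {"wx": 0,"wy": 0,"wz": 0,"tx": 0,"ty": 0,"tz": -60,"gripper": 0.5}
  ]
}}

```text
time: 9.3
ee_pos: [0.4617, 0.1011, 0.1492]
tcp_rot: [-2.035, -2.391, 0.005]
ft_force: [0.3, -0.7, 0.1]
width: 0.68
gripper_force: 43.4
```

```bash
python3 - <<'E'
from h import *
go([.42,.028,.11],0)
E
```

```text
t [-65.5 -52.7  39.4] w [-0.2  0.   9.2]
```

>>> {"op": "send_rows", "data": {
  "motion": [
    {"wx": 0,"wy": 0,"wz": 4,"tx": -33,"ty": -26,"tz": 0,"gripper": 0.5},
    {"wx": 0,"wy": 0,"wz": 9,"tx": -66,"ty": -53,"tz": 5,"gripper": 0.5},
    {"wx": 0,"wy": 0,"wz": 9,"tx": -66,"ty": -53,"tz": 35,"gripper": 0.5},
    {"wx": 0,"wy": 0,"wz": 9,"tx": -66,"ty": -53,"tz": 75,"gripper": 0.5},
    {"wx": 0,"wy": 0,"wz": 9,"tx": -66,"ty": -53,"tz": 110,"gripper": 0.5}
  ]
}}

```text
time: 9.8
ee_pos: [0.4218, 0.0274, 0.0393]
tcp_rot: [2.218, 2.223, 0.003]
ft_force: [0.7, -0.7, -0.0]
width: 0.681
gripper_force: 43.6
```

>>> {"op": "send_rows", "data": {
  "motion": [
    {"wx": 0,"wy": 0,"wz": 0,"tx": 0,"ty": 0,"tz": 12,"gripper": 0.5},
    {"wx": 0,"wy": 0,"wz": 0,"tx": 0,"ty": 0,"tz": 12,"gripper": 0.5},
    {"wx": 0,"wy": 0,"wz": 0,"tx": 0,"ty": 0,"tz": 12,"gripper": 1},
    {"wx": 0,"wy": 0,"wz": 0,"tx": 0,"ty": 0,"tz": 12,"gripper": 1},
    {"wx": 0,"wy": 0,"wz": 0,"tx": 0,"ty": 0,"tz": 12,"gripper": 1}
  ]
}}

```text
time: 10.3
ee_pos: [0.4227, 0.0279, 0.0286]
tcp_rot: [2.216, 2.224, 0.003]
ft_force: [0.1, 0.5, -0.9]
width: 0.998
gripper_force: 0.0
```

>>> {"op": "send_rows", "data": {
  "motion": [
    {"wx": 0,"wy": 0,"wz": 0,"tx": 0,"ty": 0,"tz": -15,"gripper": 1},
    {"wx": 0,"wy": 0,"wz": 0,"tx": 0,"ty": 0,"tz": -50,"gripper": 1},
    {"wx": 0,"wy": 0,"wz": 0,"tx": -40,"ty": -20,"tz": -90,"gripper": 1},
    {"wx": 0,"wy": 0,"wz": 0,"tx": -80,"ty": -30,"tz": -130,"gripper": 1},
    {"wx": 0,"wy": 0,"wz": 0,"tx": -120,"ty": -30,"tz": -170,"gripper": 1}
  ]
}}

```text
time: 10.8
ee_pos: [0.3915, -0.0762, 0.1827]
tcp_rot: [2.215, 2.227, 0.001]
ft_force: [1.0, -0.4, -0.7]
width: 1.0
gripper_force: 0.0
```

>>> {"op": "send_rows", "data": {
  "motion": [
    {"wx": 0,"wy": 0,"wz": 0,"tx": -40,"ty": -20,"tz": 0,"gripper": 1},
    {"wx": 0,"wy": 0,"wz": 0,"tx": -80,"ty": -40,"tz": 0,"gripper": 1},
    {"wx": 0,"wy": 0,"wz": 0,"tx": -110,"ty": -60,"tz": 0,"gripper": 1},
    {"wx": 0,"wy": 0,"wz": 0,"tx": -120,"ty": -80,"tz": 0,"gripper": 1},
    {"wx": 0,"wy": 0,"wz": 0,"tx": -120,"ty": -80,"tz": 0,"gripper": 1}
  ]
}}

```text
time: 11.3
ee_pos: [0.3114, -0.197, 0.1813]
tcp_rot: [2.222, 2.22, -0.001]
ft_force: [-0.2, 0.5, 0.8]
width: 1.0
gripper_force: 0.0
```

```bash
python3 - <<'E'
from h import *
t=shot("top");cv2.imwrite("pics/top1.png",t);cv2.imwrite("pics/e.png",crop(t,145,125,345,260,4));print(manip.state()["qpos"])
E
```

```text
[-5.61207765e-01  3.49526780e-02 -4.41558012e-01  1.09270802e+00
  3.03284186e-04  1.00901910e+00]
```

View pics/e.png

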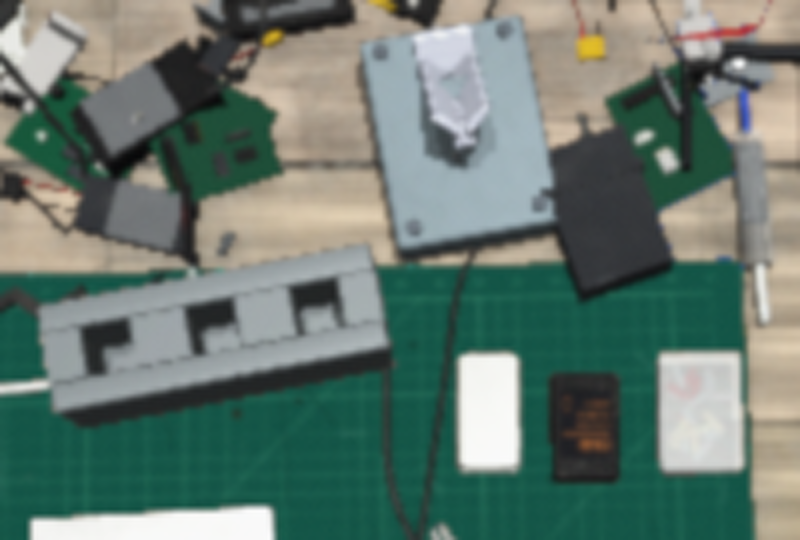

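The three items lie on the mat, and wells show at crop px (109,347), (213,326) and (317,307). Syringe 1 is unmoved. I'll turn the wrist for the syringe pick and measure the wells.

>>> {"op": "send_rows", "data": {
  "motion": [
    {"wx": 0,"wy": 0,"wz": -8,"tx": 0,"ty": 0,"tz": 0,"gripper": 1},
    {"wx": 0,"wy": 0,"wz": -16,"tx": 0,"ty": 0,"tz": 0,"gripper": 1},
    {"wx": 0,"wy": 0,"wz": -24,"tx": 0,"ty": 0,"tz": 0,"gripper": 1},
    {"wx": 0,"wy": 0,"wz": -32,"tx": 0,"ty": 0,"tz": 0,"gripper": 0.8},
    {"wx": 0,"wy": 0,"wz": -40,"tx": 0,"ty": 0,"tz": 0,"gripper": 0.5}
  ]
}}

```text
time: 11.85
ee_pos: [0.3145, -0.1953, 0.1811]
tcp_rot: [1.311, 2.853, 0.0]
ft_force: [-0.5, -0.6, 0.0]
width: 0.695
gripper_force: 0.0
```

>>> {"op": "send_rows", "data": {
  "motion": [
    {"wx": 0,"wy": 0,"wz": -8,"tx": 0,"ty": 0,"tz": 0,"gripper": 0.5},
    {"wx": 0,"wy": 0,"wz": -16,"tx": 0,"ty": 0,"tz": 0,"gripper": 0.5},
    {"wx": 0,"wy": 0,"wz": -24,"tx": 0,"ty": 0,"tz": 0,"gripper": 0.5},
    {"wx": 0,"wy": 0,"wz": -32,"tx": 0,"ty": 0,"tz": 0,"gripper": 0.5},
    {"wx": 0,"wy": 0,"wz": -40,"tx": 0,"ty": 0,"tz": 0,"gripper": 0.5}
  ]
}}

```text
time: 12.35
ee_pos: [0.3145, -0.1953, 0.1811]
tcp_rot: [0.256, 3.13, -0.0]
ft_force: [1.2, 0.1, -0.5]
width: 0.498
gripper_force: 0.0
```

```bash
python3 - <<'E'
from h import *
def A(pts,o,s,z): return np.array([onz("top",o[0]+x/s,o[1]+y/s,z)[:2] for x,y in pts])
o=(145,125)
q=A([(38,308),(365,245),(390,350),(58,412)],o,4,.07);d=q[1]-q[0]+q[2]-q[3];print("rack",q.mean(0),np.linalg.norm(d)/2,np.degrees(np.arctan2(d[1],d[0])))
q=A([(109,347),(213,326),(317,307)],o,4,.07);print("wells",q,np.diff(q,axis=0))
q=A([(743,90),(765,322)],o,4,.0085);d=q[0]-q[1];print("syr1",q.mean(0),np.linalg.norm(d),np.degrees(np.arctan2(d[1],d[0])))
q=A([(365,42),(520,18),(553,210),(405,250)],o,4,.032);print("stand",q.mean(0))
s=manip.state();print(s["qpos"],s["ee_pos"],s["width"])
go([.5075,-.1092,.1],93.3)
t=cv2.imread("pics/top1.png")
hsv=cv2.cvtColor(t,cv2.COLOR_BGR2HSV)[120:220,310:440]
# check others by blue nozzle
m=cv2.inRange(hsv,(105,120,60),(130,255,255));n,l,st,c=cv2.connectedComponentsWithStats(m)
print([(c[i]+[310,120],st[i,4]) for i in range(1,n) if st[i,4]>5])
E
```

```text
rack [0.45232655 0.15758175] 0.15731933176462104 -79.07319078301207
wells [[0.44346504 0.2064392 ]
 [0.45346122 0.15784008]
 [0.46255676 0.10892   ]] [[ 0.00999618 -0.04859912]
 [ 0.00909553 -0.04892007]]
syr1 [ 0.52667724 -0.10834483] 0.12204758792343724 3.9242647830347197
stand [0.56007841 0.04137573]
[-5.55932421e-01  3.70692409e-02 -4.40061880e-01  1.09221855e+00
  3.93658845e-04 -3.92826768e-01] [ 0.31450266 -0.19527065  0.18112442] 0.4980435979460886
t [-176.3  116.3   81.4] w [ -0.    0.1 -12.6]
[(array([330.6, 151.4]), np.int32(15)), (array([367.36363636, 154.09090909]), np.int32(11)), (array([394.46666667, 156.73333333]), np.int32(15))]
```

>>> {"op": "send_rows", "data": {
  "motion": [
    {"wx": 0,"wy": 0,"wz": -3,"tx": -36,"ty": 24,"tz": 16,"gripper": 0.5},
    {"wx": 0,"wy": 0,"wz": -6,"tx": -72,"ty": 48,"tz": 32,"gripper": 0.5},
    {"wx": 0,"wy": 0,"wz": -9,"tx": -108,"ty": 72,"tz": 48,"gripper": 0.5},
    {"wx": 0,"wy": 0,"wz": -13,"tx": -144,"ty": 96,"tz": 64,"gripper": 0.5},
    {"wx": 0,"wy": 0,"wz": -13,"tx": -176,"ty": 116,"tz": 81,"gripper": 0.5}
  ]
}}

```text
time: 12.85
ee_pos: [0.5097, -0.109, 0.0995]
tcp_rot: [-0.094, 3.138, -0.0]
ft_force: [-0.3, -0.1, 1.0]
width: 0.497
gripper_force: 0.0
```

```bash
python3 - <<'E'
from h import *
go([.5085,-.1094,.027],93.6)
E
```

```text
t [ 1.4 -0.3 72.5] w [-0.   0.1 -0.2]
```

>>> {"op": "send_rows", "data": {
  "motion": [
    {"wx": 0,"wy": 0,"wz": 0,"tx": 1,"ty": 0,"tz": 30,"gripper": 0.5},
    {"wx": 0,"wy": 0,"wz": 0,"tx": 1,"ty": 0,"tz": 55,"gripper": 0.5},
    {"wx": 0,"wy": 0,"wz": 0,"tx": 1,"ty": 0,"tz": 70,"gripper": 0.5},
    {"wx": 0,"wy": 0,"wz": 0,"tx": 1,"ty": 0,"tz": 73,"gripper": 0.5},
    {"wx": 0,"wy": 0,"wz": 0,"tx": 1,"ty": 0,"tz": 73,"gripper": 0.5}
  ]
}}

```text
time: 13.35
ee_pos: [0.506, -0.1101, 0.0266]
tcp_rot: [0.091, -3.14, -0.001]
ft_force: [0.0, 1.3, -0.9]
width: 0.495
gripper_force: 0.0
```

>>> {"op": "send_rows", "data": {
  "motion": [
    {"wx": 0,"wy": 0,"wz": 0,"tx": 0,"ty": 0,"tz": 0,"gripper": 0.3},
    {"wx": 0,"wy": 0,"wz": 0,"tx": 0,"ty": 0,"tz": 0,"gripper": 0.1},
    {"wx": 0,"wy": 0,"wz": 0,"tx": 0,"ty": 0,"tz": 0,"gripper": 0.1},
    {"wx": 0,"wy": 0,"wz": 0,"tx": 0,"ty": 0,"tz": 0,"gripper": 0.1},
    {"wx": 0,"wy": 0,"wz": 0,"tx": 0,"ty": 0,"tz": 0,"gripper": 0.1}
  ]
}}

```text
time: 13.85
ee_pos: [0.5071, -0.1098, 0.0282]
tcp_rot: [-0.09, 3.137, 0.004]
ft_force: [0.4, 3.4, 6.1]
width: 0.176
gripper_force: 40.1
```

>>> {"op": "send_rows", "data": {
  "motion": [
    {"wx": 0,"wy": 0,"wz": 0,"tx": 0,"ty": 0,"tz": -20,"gripper": 0.1},
    {"wx": 0,"wy": 0,"wz": 0,"tx": 0,"ty": 0,"tz": -60,"gripper": 0.1},
    {"wx": 0,"wy": 0,"wz": 0,"tx": 0,"ty": 0,"tz": -100,"gripper": 0.1},
    {"wx": 0,"wy": 0,"wz": 0,"tx": 0,"ty": 0,"tz": -140,"gripper": 0.1},
    {"wx": 0,"wy": 0,"wz": 0,"tx": 0,"ty": 0,"tz": -180,"gripper": 0.1}
  ]
}}

```text
time: 14.35
ee_pos: [0.5057, -0.1112, 0.2089]
tcp_rot: [-0.089, 3.139, -0.001]
ft_force: [0.9, 0.7, -0.7]
width: 0.177
gripper_force: 39.0
```

```bash
cat >> h.py <<'E'
SC=np.array([.5595,.0415]);SY=np.radians(10)
def Rstand(tilt,pd=np.array([0,0,0])):
    "tool y = stand y; tool z tilted back by tilt deg (tilt<0: forward) from straight down"
    ex=np.array([np.cos(SY),np.sin(SY),0]);ey=np.array([-np.sin(SY),np.cos(SY),0]);a=np.radians(tilt)
    z=-np.sin(a)*ex-np.cos(a)*np.array([0,0,1.]);return Ro.from_matrix(np.c_[np.cross(ey,z),ey,z])
def axpt(ys):
    "world point on the axis of a syringe in the stand"
    ex=np.array([np.cos(SY),np.sin(SY),0]);return np.r_[SC,.087]-.003*ex+ys*np.sqrt(.5)*(np.array([0,0,1])-ex)
E
python3 - <<'E'
from h import *
s=manip.state();print(s["ee_pos"],s["width"],s["gripper_force"])
R=Rstand(45);z=R.as_matrix()[:,2];g=axpt(.018)-.0185*z
print(axpt(0),axpt(-.061),axpt(.061),"final TCP",g)
go(g-.07*z,R=R)
E
```

```text
[ 0.50568535 -0.1111691   0.20886045] 0.1769515050998023 39.0293025970459
[0.55654558 0.04097906 0.087     ] [0.5990238  0.04846911 0.04386649] [0.51406736 0.033489   0.13013351] final TCP [0.55689376 0.04104045 0.1128094 ]
t [-108.8  154.9   46.6] w [ 2.6 45.  -6.4]
```

```bash
python3 - <<'E'
from h import *
R=Rstand(45);z=R.as_matrix()[:,2];g=axpt(.018)-.0195*z
go(g+np.array([0,0,.08]),R=R)
E
```

```text
t [-60.4 149.2  15.4] w [ 2.6 45.  -6.4]
```

>>> {"op": "send_rows", "data": {
  "motion": [
    {"wx": 0.4,"wy": 7.5,"wz": -1,"tx": -10,"ty": 25,"tz": -10,"gripper": 0.1},
    {"wx": 0.8,"wy": 15,"wz": -2,"tx": -20,"ty": 50,"tz": -15,"gripper": 0.1},
    {"wx": 1.3,"wy": 22.5,"wz": -3.2,"tx": -30,"ty": 75,"tz": -15,"gripper": 0.1},
    {"wx": 1.7,"wy": 30,"wz": -4.2,"tx": -40,"ty": 100,"tz": -10,"gripper": 0.1},
    {"wx": 2.1,"wy": 37,"wz": -5.3,"tx": -50,"ty": 125,"tz": 0,"gripper": 0.1}
  ]
}}

```text
time: 14.85
ee_pos: [0.5497, 0.0175, 0.2081]
tcp_rot: [0.191, -2.49, 0.073]
ft_force: [2.6, -0.1, -0.0]
width: 0.176
gripper_force: 39.1
```

```bash
python3 - <<'E'
from h import *
R=Rstand(45);z=R.as_matrix()[:,2];g=axpt(.018)-.0195*z
s=manip.state();print(s["qpos"],s["ee_pos"],s["width"])
go(g+np.array([0,0,.08]),R=R)
E
```

```text
[ 0.06246501  0.90315162  0.79453466  2.10551482 -0.06061372 -0.07012832] [0.54967858 0.01747685 0.20811601] 0.1758828791202394
t [-17.9  22.3   4.6] w [ 0.5  8.  -1.1]
```

```bash
python3 - <<'E'
from h import *
R=Rstand(43);z=R.as_matrix()[:,2];g=axpt(.018)-.0195*Rstand(45).as_matrix()[:,2]
go(g+np.array([0,0,.03]),R=R)
E
```

```text
t [-48.   22.6  44.6] w [ 0.4  6.  -1.1]
```

>>> {"op": "send_rows", "data": {
  "motion": [
    {"wx": 0,"wy": 0,"wz": 0,"tx": -15,"ty": 15,"tz": 10,"gripper": 0.1},
    {"wx": 0,"wy": 0,"wz": -1,"tx": -25,"ty": 23,"tz": 20,"gripper": 0.1},
    {"wx": 0.4,"wy": 2,"wz": -1,"tx": -35,"ty": 23,"tz": 32,"gripper": 0.1},
    {"wx": 0.4,"wy": 4,"wz": -1,"tx": -43,"ty": 23,"tz": 40,"gripper": 0.1},
    {"wx": 0.4,"wy": 6,"wz": -1,"tx": -48,"ty": 23,"tz": 45,"gripper": 0.1}
  ]
}}

```text
time: 15.35
ee_pos: [0.5559, 0.0395, 0.1443]
tcp_rot: [0.205, -2.388, 0.08]
ft_force: [0.6, -0.3, 0.1]
width: 0.176
gripper_force: 39.1
```

```bash
python3 - <<'E'
from h import *
s=manip.state();print(s["qpos"],s["ee_pos"],s["width"],s["ft_force"])
R=Rstand(45);z=R.as_matrix()[:,2];g=axpt(.018)-.0195*z
go(g+np.array([0,0,.002]),R=R)
t=shot("top");cv2.imwrite("pics/f.png",np.hstack([crop(t,225,110,325,220,4),crop(shot("side"),220,130,320,240,4)]))
E
```

```text
[ 0.09631853  1.05101206  0.87009529  2.13530958 -0.05069183 -0.05515769] [0.55586777 0.03952921 0.14430316] 0.17646645131690297 [ 0.59475418 -0.26759248  0.14591433]
t [-21.    1.3  19.8] w [ 0.1  2.2 -0.1]
```

View pics/f.png

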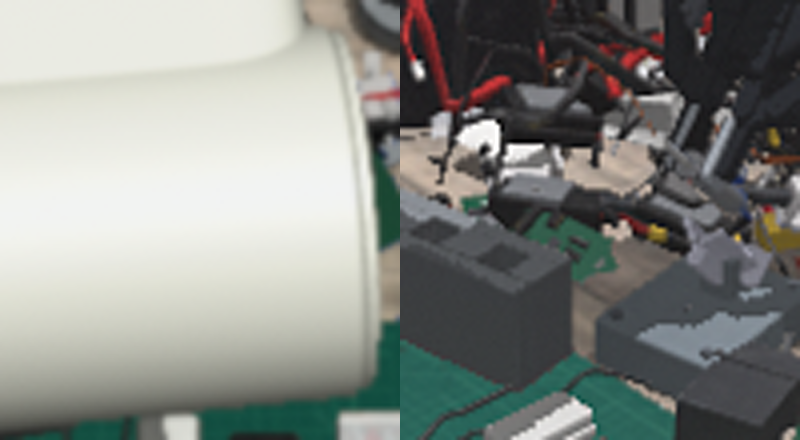

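The side view shows the held syringe sloping above the trough (crop 690,170), aligned with it. The top view is hidden by the arm. Lowering.

>>> {"op": "send_rows", "data": {
  "motion": [
    {"wx": 0,"wy": 0,"wz": 0,"tx": -8,"ty": 1,"tz": 7,"gripper": 0.1},
    {"wx": 0,"wy": 0,"wz": 0,"tx": -14,"ty": 1,"tz": 13,"gripper": 0.1},
    {"wx": 0,"wy": 0,"wz": 0,"tx": -18,"ty": 1,"tz": 17,"gripper": 0.1},
    {"wx": 0,"wy": 0,"wz": 0,"tx": -20,"ty": 1,"tz": 19,"gripper": 0.1},
    {"wx": 0,"wy": 0,"wz": 0,"tx": -20,"ty": 1,"tz": 19,"gripper": 0.1}
  ]
}}

```text
time: 15.95
ee_pos: [0.5573, 0.0412, 0.1157]
tcp_rot: [0.205, -2.384, 0.08]
ft_force: [0.8, -0.6, 6.7]
width: 0.18
gripper_force: 39.6
```

```bash
python3 - <<'E'
from h import *
s=manip.state();print(s["qpos"],s["ee_pos"],s["width"],s["ft_force"],s["torque"])
R=Rstand(45);z=R.as_matrix()[:,2];g=axpt(.018)-.0195*z
go(g,R=R)
cv2.imwrite("pics/g.png",crop(shot("side"),240,120,340,220,6))
E
```

```text
[ 0.09847591  1.07654754  0.84732561  2.09081292 -0.04951575 -0.05367402] [0.55731473 0.04120856 0.11567485] 0.18009088600955395 [ 0.84036479 -0.61931772  6.70194401] [ 4.49125979e-05 -1.36017134e-01  6.72021510e-02]
t [-1.7 -0.1  1.4] w [ 0.1  2.  -0.1]
```

View pics/g.png

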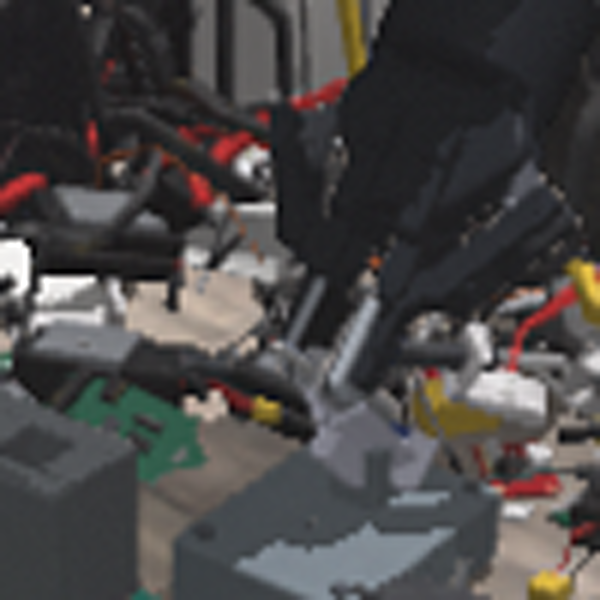

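Near-seated, with light 7 N contact and the fingers visible just above the trough at crop (330,330). Releasing and retracting.

>>> {"op": "send_rows", "data": {
  "motion": [
    {"wx": 0,"wy": 0,"wz": 0,"tx": 0,"ty": 0,"tz": 0,"gripper": 0.25},
    {"wx": 0,"wy": 0,"wz": 0,"tx": 0,"ty": 0,"tz": 0,"gripper": 0.4},
    {"wx": 0,"wy": 0,"wz": 0,"tx": 0,"ty": 0,"tz": 0,"gripper": 0.5},
    {"wx": 0,"wy": 0,"wz": 0,"tx": 0,"ty": 0,"tz": -10,"gripper": 0.5},
    {"wx": 0,"wy": 0,"wz": 0,"tx": 0,"ty": 0,"tz": -25,"gripper": 0.5}
  ]
}}

```text
time: 16.5
ee_pos: [0.5681, 0.0435, 0.1286]
tcp_rot: [0.206, -2.388, 0.08]
ft_force: [0.5, 0.5, 0.2]
width: 0.498
gripper_force: 0.0
```

>>> {"op": "send_rows", "data": {
  "motion": [
    {"wx": 0,"wy": 0,"wz": 0,"tx": 5,"ty": 0,"tz": -20,"gripper": 0.5},
    {"wx": 0,"wy": -5,"wz": 0,"tx": 20,"ty": 0,"tz": -40,"gripper": 0.5},
    {"wx": 0,"wy": -12,"wz": 0,"tx": 40,"ty": 0,"tz": -60,"gripper": 0.5},
    {"wx": 0,"wy": -20,"wz": 0,"tx": 60,"ty": 0,"tz": -80,"gripper": 0.5},
    {"wx": 0,"wy": -28,"wz": 0,"tx": 80,"ty": 0,"tz": -95,"gripper": 0.5}
  ]
}}

```text
time: 17.0
ee_pos: [0.5742, 0.0447, 0.2551]
tcp_rot: [0.249, -2.884, 0.031]
ft_force: [1.1, 0.8, 1.2]
width: 0.499
gripper_force: 0.0
```

```bash
python3 - <<'E'
from h import *
s=manip.state();print(s["qpos"],s["ee_pos"],s["width"],s["ft_force"])
S=shot("side");cv2.imwrite("pics/side2.png",S);cv2.imwrite("pics/h.png",crop(S,200,110,400,260,4))
print(proj("side",axpt(.061)),proj("side",axpt(.031)),proj("side",axpt(0)))
R=Rstand(-45);z=R.as_matrix()[:,2];print(z)
go(axpt(.025)-.006*z-.09*z,R=R)
E
```

```text
[ 0.08764003  0.59898268  0.51530106  1.73427127 -0.02070354 -0.0818388 ] [0.57416574 0.0446614  0.25508376] 0.49924480922319153 [1.10371755 0.8257247  1.16073088]
[285.01037183 176.05200087] [290.46158674 180.90077239] [295.79969663 185.64893875]
[ 0.69636424  0.1227878  -0.70710678]
t [ 75.3  -0.7 111.2] w [ -0.1 -58.6  -0.2]
```

View pics/h.png

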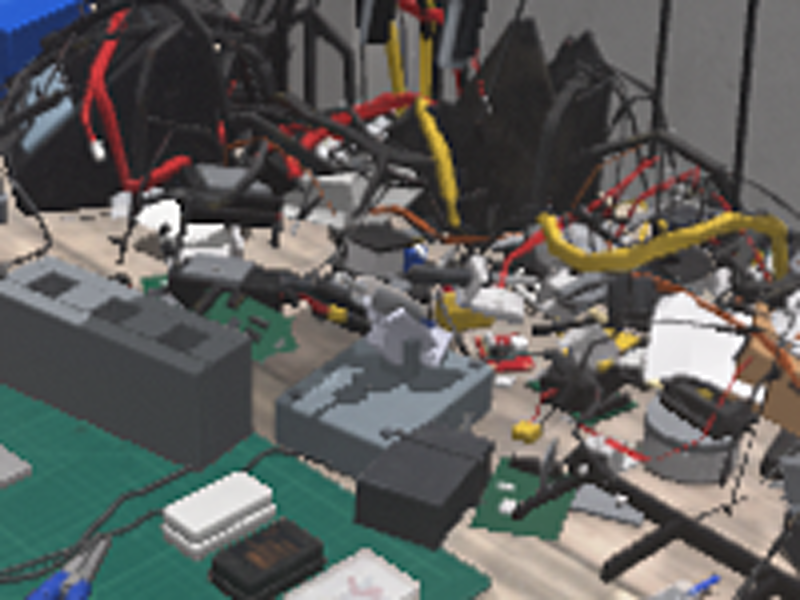

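Side view: the trough sits at crop (405,335) with grayish things right behind it. The syringe points nearly at this camera, so I'll compare with the first picture.

```bash
python3 - <<'E'
from h import *
a=cv2.imread("pics/side0.png");b=cv2.imread("pics/side2.png")
d=cv2.absdiff(a,b).max(2)[140:215,255:330];n,l,st,c=cv2.connectedComponentsWithStats((d>25).astype(np.uint8))
print([(st[i],c[i]+[255,140]) for i in range(1,n) if st[i,4]>6])
cv2.imwrite("pics/i.png",np.hstack([crop(a,265,150,330,215,6),crop(b,265,150,330,215,6)]))
E
```

```text
[(array([  8,  38,  47,  37, 574], dtype=int32), array([281.42857143, 196.50348432])), (array([ 0, 42,  8, 17, 87], dtype=int32), array([257.79310345, 189.36781609])), (array([55, 44,  8,  5, 22], dtype=int32), array([312.90909091, 186.22727273])), (array([57, 54,  3,  4,  7], dtype=int32), array([312.85714286, 195.85714286])), (array([46, 61, 16,  7, 68], dtype=int32), array([308.44117647, 204.42647059])), (array([23, 66, 14,  9, 43], dtype=int32), array([285.09302326, 209.23255814]))]
```

View pics/i.png

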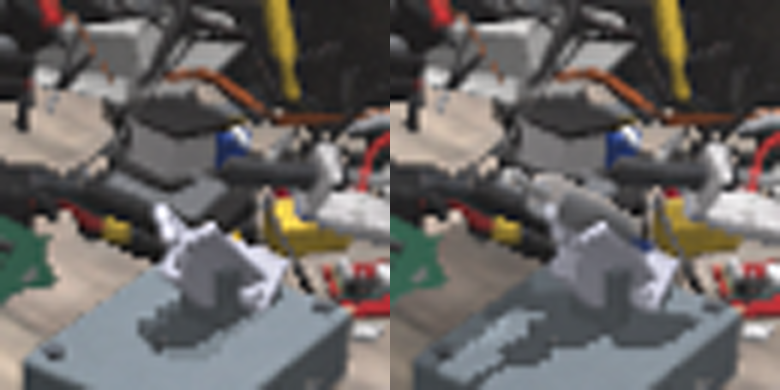

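The syringe is seated: barrel from side px (284,179) to (307,190), blue nozzle at (307,191), matching the projected seat. Tilting forward to take the top end.

>>> {"op": "send_rows", "data": {
  "motion": [
    {"wx": 0,"wy": -8,"wz": 0,"tx": 11,"ty": 0,"tz": 16,"gripper": 0.5},
    {"wx": 0,"wy": -16,"wz": 0,"tx": 22,"ty": 0,"tz": 32,"gripper": 0.5},
    {"wx": 0,"wy": -24,"wz": 0,"tx": 33,"ty": 0,"tz": 48,"gripper": 0.5},
    {"wx": 0,"wy": -32,"wz": 0,"tx": 44,"ty": 0,"tz": 64,"gripper": 0.5},
    {"wx": 0,"wy": -40,"wz": 0,"tx": 55,"ty": 0,"tz": 80,"gripper": 0.5}
  ]
}}

```text
time: 17.55
ee_pos: [0.5027, 0.0322, 0.1922]
tcp_rot: [-0.235, 2.73, 0.048]
ft_force: [1.2, 0.0, 0.2]
width: 0.496
gripper_force: 0.0
```

```bash
python3 - <<'E'
from h import *
s=manip.state();print(s["qpos"],s["ee_pos"])
R=Rstand(-45);z=R.as_matrix()[:,2]
go(axpt(.035)-.08*z,R=R)
E
```

```text
[ 0.03429179  0.03009025 -0.50270852  0.63898811  0.05376676 -0.12642105] [0.50271911 0.03222153 0.19217893]
t [34.  -0.8 11.5] w [ -0.1 -21.9  -0.1]
```

>>> {"op": "send_rows", "data": {
  "motion": [
    {"wx": 0,"wy": -7,"wz": 0,"tx": 12,"ty": -1,"tz": 0,"gripper": 0.5},
    {"wx": 0,"wy": -14,"wz": 0,"tx": 24,"ty": -1,"tz": 5,"gripper": 0.5},
    {"wx": 0,"wy": -22,"wz": 0,"tx": 34,"ty": -1,"tz": 11,"gripper": 0.5},
    {"wx": 0,"wy": -22,"wz": 0,"tx": 34,"ty": -1,"tz": 11,"gripper": 0.5},
    {"wx": 0,"wy": -22,"wz": 0,"tx": 34,"ty": -1,"tz": 11,"gripper": 0.5}
  ]
}}

```text
time: 18.05
ee_pos: [0.4739, 0.0266, 0.1657]
tcp_rot: [-0.201, 2.36, 0.084]
ft_force: [0.2, 0.5, -0.6]
width: 0.497
gripper_force: 0.0
```

```bash
python3 - <<'E'
from h import *
s=manip.state();print(s["qpos"],s["ee_pos"])
R=Rstand(-45);z=R.as_matrix()[:,2]
go(axpt(.035),R=R)
S=shot("top");cv2.imwrite("pics/top3.png",S)
print("plunger exp",proj("top",axpt(.061)))
E
```

```text
[-0.02445994 -0.09503428 -0.96495658 -0.06417961  0.13739109 -0.13944837] [0.47386526 0.02656154 0.16567632]
t [-4.6 -0.  79.9] w [-0.1 -0.6 -0.2]
plunger exp [263.90132915 167.6936811 ]
```

>>> {"op": "send_rows", "data": {
  "motion": [
    {"wx": 0,"wy": 0,"wz": 0,"tx": -2,"ty": 0,"tz": 25,"gripper": 0.5},
    {"wx": 0,"wy": 0,"wz": 0,"tx": -2,"ty": 0,"tz": 50,"gripper": 0.5},
    {"wx": 0,"wy": 0,"wz": 0,"tx": -2,"ty": 0,"tz": 72,"gripper": 0.5},
    {"wx": 0,"wy": 0,"wz": 0,"tx": -2,"ty": 0,"tz": 80,"gripper": 0.5},
    {"wx": 0,"wy": 0,"wz": 0,"tx": -2,"ty": 0,"tz": 80,"gripper": 0.5}
  ]
}}

```text
time: 18.6
ee_pos: [0.5356, 0.0369, 0.1126]
tcp_rot: [-0.203, 2.355, 0.084]
ft_force: [-0.6, -0.3, -0.4]
width: 0.497
gripper_force: 0.0
```

```bash
python3 - <<'E'
from h import *
s=manip.state();print(s["qpos"],s["ee_pos"],s["ft_force"])
R=Rstand(-45);z=R.as_matrix()[:,2]
go(axpt(.035),R=R)
E
```

```text
[ 0.0094876   0.17128802 -0.9193337  -0.29223095  0.11440736 -0.11567586] [0.53557066 0.03687585 0.11257339] [-0.57696636 -0.33376326 -0.38190217]
t [ 3.   0.4 -1.8] w [-0.1 -0.4 -0.1]
```

>>> {"op": "send_rows", "data": {
  "motion": [
    {"wx": 0,"wy": 0,"wz": 0,"tx": 2,"ty": 0,"tz": -1,"gripper": 0.3},
    {"wx": 0,"wy": 0,"wz": 0,"tx": 2,"ty": 0,"tz": -1,"gripper": 0.1},
    {"wx": 0,"wy": 0,"wz": 0,"tx": 2,"ty": 0,"tz": -1,"gripper": 0.1},
    {"wx": 0,"wy": 0,"wz": 0,"tx": 2,"ty": 0,"tz": -1,"gripper": 0.1},
    {"wx": 0,"wy": 0,"wz": 0,"tx": 2,"ty": 0,"tz": -1,"gripper": 0.1}
  ],
  "squeeze": 50
}}

```text
time: 19.1
ee_pos: [0.5321, 0.0365, 0.1128]
tcp_rot: [-0.203, 2.353, 0.085]
ft_force: [-2.8, 2.2, 4.2]
width: 0.176
gripper_force: 48.8
```

>>> {"op": "send_rows", "data": {
  "motion": [
    {"wx": 0,"wy": 0,"wz": 0,"tx": -7,"ty": 0,"tz": -7,"gripper": 0.1},
    {"wx": 0,"wy": 0,"wz": 0,"tx": -21,"ty": 0,"tz": -21,"gripper": 0.1},
    {"wx": 0,"wy": 0,"wz": 0,"tx": -42,"ty": 0,"tz": -42,"gripper": 0.1},
    {"wx": 0,"wy": 0,"wz": 0,"tx": -63,"ty": 0,"tz": -63,"gripper": 0.1},
    {"wx": 0,"wy": 0,"wz": 0,"tx": -70,"ty": 0,"tz": -70,"gripper": 0.1}
  ]
}}

```text
time: 19.6
ee_pos: [0.5346, 0.0358, 0.2156]
tcp_rot: [-0.201, 2.348, 0.082]
ft_force: [0.1, -0.3, 0.3]
width: 0.174
gripper_force: 48.9
```

```bash
python3 - <<'E'
from h import *
s=manip.state();print(s["qpos"],s["ee_pos"],s["width"],s["gripper_force"])
go([.443,.2065,.24],R=Rstand(0))
go([.443,.2065,.24],101)
E
```

```text
[ 0.00762053 -0.06831612 -0.77641214  0.08254403  0.11399743 -0.11638171] [0.534597   0.03575448 0.2156435 ] 0.1740873878719175 48.88236165046692
t [ 25.9 183.8 -60.8] w [-0.2 45.1 -0.2]
t [ 25.9 183.8 -60.8] w [-0.6 45.1 -1.1]
```

>>> {"op": "send_rows", "data": {
  "motion": [
    {"wx": 0,"wy": 8,"wz": 0,"tx": 0,"ty": 15,"tz": -20,"gripper": 0.1},
    {"wx": 0,"wy": 16,"wz": 0,"tx": 5,"ty": 50,"tz": -40,"gripper": 0.1},
    {"wx": 0,"wy": 24,"wz": 0,"tx": 12,"ty": 95,"tz": -50,"gripper": 0.1},
    {"wx": 0,"wy": 32,"wz": 0,"tx": 20,"ty": 140,"tz": -60,"gripper": 0.1},
    {"wx": 0,"wy": 40,"wz": 0,"tx": 26,"ty": 184,"tz": -61,"gripper": 0.1}
  ]
}}

```text
time: 20.1
ee_pos: [0.4409, 0.2066, 0.2395]
tcp_rot: [-0.257, 3.011, 0.015]
ft_force: [1.9, 0.2, 0.0]
width: 0.174
gripper_force: 48.8
```

```bash
python3 - <<'E'
from h import *
s=manip.state();print(s["qpos"],s["ee_pos"],s["width"],s["gripper_force"])
go([.443,.2065,.20],101)
E
```

```text
[ 0.4576721   0.13912301 -0.17270403  1.14434311 -0.03410129  0.28547338] [0.44092396 0.20659361 0.23952173] 0.17406242707661054 48.80918562412262
t [ 2.7 -0.4 39.5] w [-0.1  6.9 -1.2]
```

>>> {"op": "send_rows", "data": {
  "motion": [
    {"wx": 0,"wy": 3,"wz": -1,"tx": 1,"ty": 0,"tz": 15,"gripper": 0.1},
    {"wx": 0,"wy": 7,"wz": -1,"tx": 3,"ty": 0,"tz": 30,"gripper": 0.1},
    {"wx": 0,"wy": 7,"wz": -1,"tx": 3,"ty": 0,"tz": 40,"gripper": 0.1},
    {"wx": 0,"wy": 7,"wz": -1,"tx": 3,"ty": 0,"tz": 40,"gripper": 0.1},
    {"wx": 0,"wy": 7,"wz": -1,"tx": 3,"ty": 0,"tz": 40,"gripper": 0.1}
  ]
}}

```text
time: 20.6
ee_pos: [0.4427, 0.2052, 0.1964]
tcp_rot: [0.295, -3.126, 0.002]
ft_force: [-0.5, 0.6, -0.1]
width: 0.176
gripper_force: 48.9
```

```bash
python3 - <<'E'
from h import *
s=manip.state();print(s["qpos"],s["ee_pos"],s["width"],s["gripper_force"])
go([.443,.2065,.104],101)
S=shot("side");p=s["ee_pos"];z=Ro.from_rotvec(s["tcp_rot"]).as_matrix()[:,2]
for y in(.035-.074,.096): pass
print("exp nozzle top/tip",proj("side",p+.074*z),proj("side",p+.096*z))
h=cv2.cvtColor(S,cv2.COLOR_BGR2HSV);m=cv2.inRange(h,(105,120,60),(130,255,255))
ys,xs=np.nonzero(m[120:220,190:290]);print(np.c_[xs+190,ys+120][::3].tolist()[:40])
cv2.imwrite("pics/j.png",crop(S,180,90,300,220,4.6))
E
```

```text
[ 4.34062068e-01  2.54041638e-01 -1.37258113e-01  1.18185040e+00
 -2.03988347e-04  2.46026988e-01] [0.44272152 0.20515948 0.19638757] 0.1764057423335031 48.9132034778595
t [-0.7  1.3 92.4] w [-0.  -0.1 -0.2]
exp nozzle top/tip [211.17905797 161.63181487] [211.76302951 170.09614321]
[[190, 120], [190, 121], [193, 121], [191, 122], [194, 122], [197, 122], [191, 123], [194, 123], [197, 123], [191, 124], [194, 124], [197, 124], [191, 125], [194, 125], [199, 125], [192, 126], [200, 126], [192, 127], [190, 128], [193, 128], [190, 129], [193, 129], [190, 130], [193, 130], [190, 131], [193, 131], [190, 132], [193, 132], [196, 132], [194, 133], [197, 133], [196, 134], [199, 134], [214, 166]]
```

View pics/j.png

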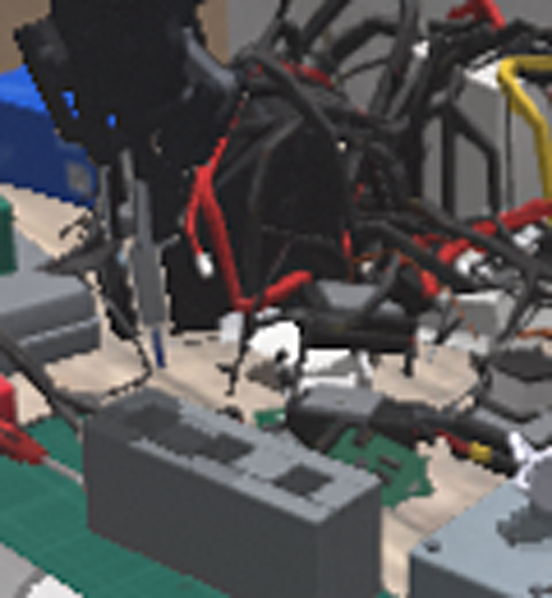

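The held syringe hangs over well 1 with its blue nozzle at side px (214,161)–(215,170), about 3 px right of expected. Checking against the rack in the same picture.

```bash
python3 - <<'E'
from h import *
f=lambda x,y:np.array([180+x/4.6,90+y/4.6])
def A(pts,o,s,z): return np.array([onz("top",o[0]+x/s,o[1]+y/s,z) for x,y in pts])
q=A([(365,245),(390,350),(38,308),(58,412)],(145,125),4,.07)
for w,c in zip(q,[(380,478),(318,521),(143,390),(85,430)]):print("corner exp",proj("side",w).round(1),"seen",f(*c).round(1))
for w,c in zip([(.443,.2065),(.4525,.1578),(.462,.109)],[(158,416),(230,447),(303,478)]):print("well",proj("side",[*w,.07]).round(1),"seen",f(*c).round(1))
s=manip.state();p=s["ee_pos"];z=Ro.from_rotvec(s["tcp_rot"]).as_matrix()[:,2]
for d,c in((.03,(141,190)),(.074,(156,325)),(.096,(163,368))):print("axis",d,proj("side",p+d*z).round(1),f(*c).round(1))
for n,b in(("x",[.01,0,0]),("y",[0,.01,0])):print("10mm",n,proj("side",p+.09*z+b)-proj("side",p+.09*z))
E
```

```text
corner exp [261.3 193.8] seen [262.6 193.9]
corner exp [247.5 203.9] seen [249.1 203.3]
corner exp [210.7 173.5] seen [211.1 174.8]
corner exp [196.2 181.7] seen [198.5 183.5]
well [212.4 181.2] seen [214.3 180.4]
well [228.1 187.7] seen [230.  187.2]
well [244.6 194.5] seen [245.9 193.9]
axis 0.03 [210.  143.8] [210.7 131.3]
axis 0.074 [211.2 161.3] [213.9 160.7]
axis 0.096 [211.8 169.8] [215.4 170. ]
10mm x [ 3.51312911 -1.30089908]
10mm y [-2.50583977 -1.50872349]
```

>>> {"op": "send_rows", "data": {
  "motion": [
    {"wx": 0,"wy": 3,"wz": 0,"tx": 0,"ty": 1,"tz": 5,"gripper": 0.1},
    {"wx": 0,"wy": 3,"wz": 0,"tx": 0,"ty": 1,"tz": 20,"gripper": 0.1},
    {"wx": 0,"wy": 3,"wz": 0,"tx": 0,"ty": 1,"tz": 32,"gripper": 0.1},
    {"wx": 0,"wy": 3,"wz": 0,"tx": 0,"ty": 1,"tz": 43,"gripper": 0.1},
    {"wx": 0,"wy": 3,"wz": 0,"tx": 0,"ty": 1,"tz": 43,"gripper": 0.1}
  ]
}}

```text
time: 21.15
ee_pos: [0.4415, 0.2061, 0.1522]
tcp_rot: [0.291, -3.071, 0.01]
ft_force: [-0.9, -0.3, -0.3]
width: 0.176
gripper_force: 48.9
```

>>> {"op": "send_rows", "data": {
  "motion": [
    {"wx": 0,"wy": 0,"wz": 0,"tx": 0,"ty": 0,"tz": 5,"gripper": 0.1},
    {"wx": 0,"wy": 0,"wz": 0,"tx": 0,"ty": 0,"tz": 10,"gripper": 0.1},
    {"wx": 0,"wy": 0,"wz": 0,"tx": 1,"ty": 0,"tz": 15,"gripper": 0.1},
    {"wx": 0,"wy": 0,"wz": 0,"tx": 1,"ty": 0,"tz": 20,"gripper": 0.1},
    {"wx": 0,"wy": 0,"wz": 0,"tx": 1,"ty": 0,"tz": 20,"gripper": 0.1}
  ]
}}

```text
time: 21.65
ee_pos: [0.4402, 0.2063, 0.1327]
tcp_rot: [0.291, -3.072, 0.009]
ft_force: [-0.1, -0.4, 0.8]
width: 0.175
gripper_force: 48.9
```

```bash
python3 - <<'E'
from h import *
s=manip.state();print(s["ee_pos"],s["width"],s["gripper_force"],s["ft_force"],s["torque"])
go([.443,.2065,.107],101)
print(sorted([round(x,1) for x in proj("side",[.443,.2065,.07])]))
E
```

```text
[0.44022095 0.20625884 0.13268709] 0.1746776094850076 48.90304148197174 [-0.0613397  -0.37748737  0.76343576] [-0.03798192 -0.06724446  0.00899618]
t [-4.2 -0.3 25.5] w [-0.  -3.2 -0.2]
[np.float64(181.2), np.float64(212.4)]
```

>>> {"op": "send_rows", "data": {
  "motion": [
    {"wx": 0,"wy": 0,"wz": 0,"tx": -1,"ty": 0,"tz": 6,"gripper": 0.1},
    {"wx": 0,"wy": 0,"wz": 0,"tx": -1,"ty": 0,"tz": 12,"gripper": 0.1},
    {"wx": 0,"wy": 0,"wz": 0,"tx": -1,"ty": 0,"tz": 18,"gripper": 0.1},
    {"wx": 0,"wy": 0,"wz": 0,"tx": -1,"ty": 0,"tz": 23,"gripper": 0.1},
    {"wx": 0,"wy": 0,"wz": 0,"tx": -1,"ty": 0,"tz": 23,"gripper": 0.1}
  ]
}}

```text
time: 22.15
ee_pos: [0.4412, 0.2065, 0.1099]
tcp_rot: [0.291, -3.074, 0.008]
ft_force: [3.0, 0.8, -2.5]
width: 0.173
gripper_force: 48.9
```

>>> {"op": "send_rows", "data": {
  "motion": [
    {"wx": 0,"wy": 0,"wz": 0,"tx": 0,"ty": 0,"tz": 3,"gripper": 0.2},
    {"wx": 0,"wy": 0,"wz": 0,"tx": 0,"ty": 0,"tz": 3,"gripper": 0.35},
    {"wx": 0,"wy": 0,"wz": 0,"tx": 0,"ty": 0,"tz": 3,"gripper": 0.4},
    {"wx": 0,"wy": 0,"wz": 0,"tx": 0,"ty": 0,"tz": 3,"gripper": 0.4},
    {"wx": 0,"wy": 0,"wz": 0,"tx": 0,"ty": 0,"tz": 3,"gripper": 0.4}
  ]
}}

```text
time: 22.65
ee_pos: [0.4401, 0.2063, 0.1075]
tcp_rot: [0.291, -3.073, 0.009]
ft_force: [0.8, 0.0, 0.5]
width: 0.401
gripper_force: 0.0
```

>>> {"op": "send_rows", "data": {
  "motion": [
    {"wx": 0,"wy": 0,"wz": 0,"tx": 0,"ty": 0,"tz": -10,"gripper": 0.4},
    {"wx": 0,"wy": 0,"wz": 0,"tx": 0,"ty": 0,"tz": -40,"gripper": 0.4},
    {"wx": 0,"wy": 0,"wz": 0,"tx": 0,"ty": 0,"tz": -80,"gripper": 0.4},
    {"wx": 0,"wy": 0,"wz": 0,"tx": 0,"ty": -40,"tz": -120,"gripper": 0.4},
    {"wx": 0,"wy": 0,"wz": 0,"tx": 0,"ty": -80,"tz": -120,"gripper": 0.5}
  ]
}}

```text
time: 23.15
ee_pos: [0.4647, 0.1303, 0.233]
tcp_rot: [0.299, -3.083, 0.005]
ft_force: [1.3, -0.6, -0.7]
width: 0.5
gripper_force: 0.0
```

>>> {"op": "send_rows", "data": {
  "motion": [
    {"wx": 0,"wy": 0,"wz": 0,"tx": 15,"ty": -45,"tz": 0,"gripper": 0.5},
    {"wx": 0,"wy": 0,"wz": 0,"tx": 40,"ty": -85,"tz": 0,"gripper": 0.5},
    {"wx": 0,"wy": 0,"wz": 0,"tx": 60,"ty": -130,"tz": 0,"gripper": 0.5},
    {"wx": 0,"wy": 0,"wz": 0,"tx": 80,"ty": -170,"tz": 0,"gripper": 0.5},
    {"wx": 0,"wy": -3,"wz": 0,"tx": 90,"ty": -210,"tz": 0,"gripper": 0.5}
  ]
}}

```text
time: 23.65
ee_pos: [0.4126, -0.0957, 0.2331]
tcp_rot: [0.297, -3.126, 0.001]
ft_force: [1.6, 0.2, -0.2]
width: 0.5
gripper_force: 0.0
```

```bash
python3 - <<'E'
from h import *
t=shot("top");cv2.imwrite("pics/top4.png",t);s=shot("side");cv2.imwrite("pics/side4.png",s)
cv2.imwrite("pics/k.png",np.vstack([np.hstack([crop(t,150,165,250,245,4),crop(s,180,110,280,190,4)]),cv2.resize(crop(t,310,125,430,215,3),(800,280))]))
st=manip.state();print(st["ee_pos"],st["qpos"])
E
```

```text
[ 0.41182318 -0.09846729  0.23351886] [-0.23286684  0.10143845 -0.22530309  1.24348394 -0.00277903 -0.41329885]
```

View pics/k.png

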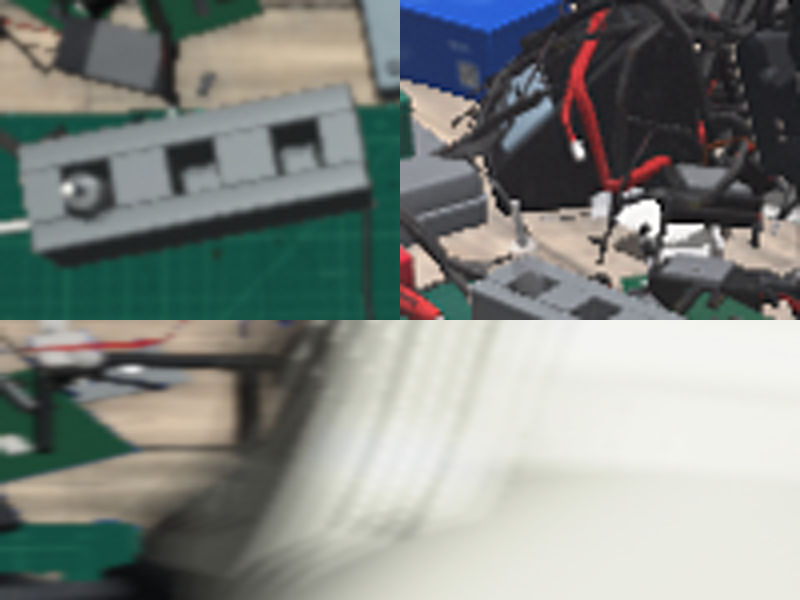

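Top view shows syringe 1 upright in the left well (plunger at crop (70,188)). The arm hides the comb, so I step aside and measure syringes 2 and 3 by mask.

>>> {"op": "send_rows", "data": {
  "motion": [
    {"wx": 0,"wy": 0,"wz": 0,"tx": 25,"ty": 40,"tz": 0,"gripper": 0.5},
    {"wx": 0,"wy": 0,"wz": 0,"tx": 50,"ty": 80,"tz": 0,"gripper": 0.5},
    {"wx": 0,"wy": 0,"wz": 0,"tx": 75,"ty": 110,"tz": 0,"gripper": 0.5},
    {"wx": 0,"wy": 0,"wz": 0,"tx": 90,"ty": 130,"tz": 0,"gripper": 0.5},
    {"wx": 0,"wy": 0,"wz": 0,"tx": 90,"ty": 130,"tz": 0,"gripper": 0.5}
  ]
}}

```text
time: 24.25
ee_pos: [0.2979, 0.0183, 0.2331]
tcp_rot: [0.303, -3.124, -0.0]
ft_force: [0.5, -0.2, 0.6]
width: 0.501
gripper_force: 0.0
```

```bash
cat >> h.py <<'E'
def syr(t):
    "blue nozzle and white plunger blobs in the comb area of the top view -> mid, angle"
    u0,v0,u1,v1=318,140,440,225;h=cv2.cvtColor(t[v0:v1,u0:u1],cv2.COLOR_BGR2HSV)
    def bl(m,lo):
        n,l,st,c=cv2.connectedComponentsWithStats(m);return [onz("top",c[i][0]+u0+.5,c[i][1]+v0+.5,.0085)[:2] for i in range(1,n) if lo<=st[i,4]<80]
    B=bl(cv2.inRange(h,(105,110,60),(130,255,255)),6);W=bl(cv2.inRange(h,(0,0,185),(180,28,255)),8);out=[]
    for b in B:
        for w in W:
            d=b-w;L=np.linalg.norm(d)
            if .085<L<.105: out.append((np.round(b-d/L*.050,4),round(float(np.degrees(np.arctan2(d[1],d[0]))),1),round(L,4)))
    return out,B,W
E
python3 - <<'E'
from h import *
t=shot("top");cv2.imwrite("pics/top5.png",t)
print(syr(t)[0],"\n first:",syr(cv2.imread("pics/top0.png")))
E
```

```text
[(array([ 0.5806, -0.2304]), 99.1, np.float64(0.098)), (array([ 0.523 , -0.1763]), -5.4, np.float64(0.0957)), (array([ 0.5175, -0.2368]), -0.2, np.float64(0.0961))] 
 first: ([(array([ 0.5289, -0.1085]), 4.4, np.float64(0.0978)), (array([ 0.5803, -0.2305]), 98.8, np.float64(0.0983)), (array([ 0.523 , -0.1763]), -5.4, np.float64(0.0957)), (array([ 0.5175, -0.2368]), -0.2, np.float64(0.0966))], [array([ 0.59098333, -0.19735082]), array([ 0.57873122, -0.10474051]), array([ 0.57273052, -0.18105454]), array([ 0.56748675, -0.23697551])], [array([ 0.58769473, -0.27819756]), array([ 0.4811674 , -0.11218179]), array([ 0.47748284, -0.17197584]), array([ 0.47085209, -0.23663782])])
```

```bash
python3 - <<'E'
from h import *
go([.505,-.1743,.1],84.5)
E
```

```text
t [-165.  -227.6  133.2] w [-0.  -0.1 16.5]
```

>>> {"op": "send_rows", "data": {
  "motion": [
    {"wx": 0,"wy": 0,"wz": 2,"tx": -23,"ty": -33,"tz": 0,"gripper": 0.5},
    {"wx": 0,"wy": 0,"wz": 5,"tx": -47,"ty": -65,"tz": 20,"gripper": 0.5},
    {"wx": 0,"wy": 0,"wz": 7,"tx": -71,"ty": -98,"tz": 45,"gripper": 0.5},
    {"wx": 0,"wy": 0,"wz": 10,"tx": -94,"ty": -130,"tz": 70,"gripper": 0.5},
    {"wx": 0,"wy": 0,"wz": 12,"tx": -118,"ty": -163,"tz": 95,"gripper": 0.5}
  ]
}}

```text
time: 24.8
ee_pos: [0.4486, -0.1234, 0.1363]
tcp_rot: [-0.036, -3.14, 0.002]
ft_force: [0.7, -0.8, 0.4]
width: 0.5
gripper_force: 0.0
```

>>> {"op": "send_rows", "data": {
  "motion": [
    {"wx": 0,"wy": 0,"wz": 2,"tx": -25,"ty": -22,"tz": 15,"gripper": 0.5},
    {"wx": 0,"wy": 0,"wz": 4.5,"tx": -50,"ty": -45,"tz": 30,"gripper": 0.5},
    {"wx": 0,"wy": 0,"wz": 4.5,"tx": -60,"ty": -54,"tz": 38,"gripper": 0.5},
    {"wx": 0,"wy": 0,"wz": 4.5,"tx": -60,"ty": -54,"tz": 38,"gripper": 0.5},
    {"wx": 0,"wy": 0,"wz": 4.5,"tx": -60,"ty": -54,"tz": 38,"gripper": 0.5}
  ]
}}

```text
time: 25.3
ee_pos: [0.5051, -0.1769, 0.0986]
tcp_rot: [-0.156, -3.134, 0.001]
ft_force: [-1.0, -0.6, -0.4]
width: 0.497
gripper_force: 0.0
```

```bash
python3 - <<'E'
from h import *
print(manip.state()["ee_pos"]);go([.505,-.1743,.027],84.5)
E
```

```text
[ 0.50510279 -0.17693134  0.09856295]
t [ 0.1  2.7 71.6] w [-0.  -0.2 -0.2]
```

>>> {"op": "send_rows", "data": {
  "motion": [
    {"wx": 0,"wy": 0,"wz": 0,"tx": 0,"ty": 2,"tz": 30,"gripper": 0.5},
    {"wx": 0,"wy": 0,"wz": 0,"tx": 0,"ty": 2,"tz": 55,"gripper": 0.5},
    {"wx": 0,"wy": 0,"wz": 0,"tx": 0,"ty": 2,"tz": 68,"gripper": 0.5},
    {"wx": 0,"wy": 0,"wz": 0,"tx": 0,"ty": 2,"tz": 71,"gripper": 0.5},
    {"wx": 0,"wy": 0,"wz": 0,"tx": 0,"ty": 2,"tz": 71,"gripper": 0.5}
  ]
}}

```text
time: 25.8
ee_pos: [0.5053, -0.1744, 0.0286]
tcp_rot: [-0.155, -3.135, 0.002]
ft_force: [0.0, 0.8, 0.3]
width: 0.499
gripper_force: 0.0
```

>>> {"op": "send_rows", "data": {
  "motion": [
    {"wx": 0,"wy": 0,"wz": 0,"tx": 0,"ty": 0,"tz": 0,"gripper": 0.3},
    {"wx": 0,"wy": 0,"wz": 0,"tx": 0,"ty": 0,"tz": 0,"gripper": 0.1},
    {"wx": 0,"wy": 0,"wz": 0,"tx": 0,"ty": 0,"tz": 0,"gripper": 0.1},
    {"wx": 0,"wy": 0,"wz": 0,"tx": 0,"ty": 0,"tz": 0,"gripper": 0.1},
    {"wx": 0,"wy": 0,"wz": 0,"tx": 0,"ty": 0,"tz": 0,"gripper": 0.1}
  ]
}}

```text
time: 26.3
ee_pos: [0.5063, -0.175, 0.0296]
tcp_rot: [0.156, 3.138, -0.002]
ft_force: [0.3, 0.6, 6.5]
width: 0.171
gripper_force: 49.0
```

>>> {"op": "send_rows", "data": {
  "motion": [
    {"wx": 0,"wy": 0,"wz": 0,"tx": 0,"ty": 0,"tz": -20,"gripper": 0.1},
    {"wx": 0,"wy": 0,"wz": 0,"tx": 0,"ty": 0,"tz": -60,"gripper": 0.1},
    {"wx": 0,"wy": 0,"wz": 0,"tx": 0,"ty": 0,"tz": -100,"gripper": 0.1},
    {"wx": 0,"wy": 0,"wz": 0,"tx": 0,"ty": 0,"tz": -140,"gripper": 0.1},
    {"wx": 0,"wy": 0,"wz": 0,"tx": 0,"ty": 0,"tz": -170,"gripper": 0.1}
  ]
}}

```text
time: 26.8
ee_pos: [0.5062, -0.1748, 0.2011]
tcp_rot: [0.156, 3.137, -0.003]
ft_force: [0.3, -0.3, -0.5]
width: 0.172
gripper_force: 48.9
```

```bash
python3 - <<'E'
from h import *
s=manip.state();print(s["ee_pos"],s["width"])
R=Rstand(43);g=axpt(.018)-.0195*Rstand(45).as_matrix()[:,2]
go(g+np.array([0,0,.08]),R=R)
E
```

```text
[ 0.50624338 -0.17475953  0.20111727] 0.1724166768013518
t [-29.7 220.    7.2] w [  5.8  42.7 -15. ]
```

>>> {"op": "send_rows", "data": {
  "motion": [
    {"wx": 1,"wy": 7,"wz": -2.5,"tx": -5,"ty": 40,"tz": -10,"gripper": 0.1},
    {"wx": 2,"wy": 14,"wz": -5,"tx": -10,"ty": 80,"tz": -15,"gripper": 0.1},
    {"wx": 3,"wy": 21,"wz": -7.5,"tx": -15,"ty": 120,"tz": -15,"gripper": 0.1},
    {"wx": 4,"wy": 28,"wz": -10,"tx": -20,"ty": 160,"tz": -10,"gripper": 0.1},
    {"wx": 5,"wy": 35,"wz": -12.5,"tx": -26,"ty": 200,"tz": 0,"gripper": 0.1}
  ]
}}

```text
time: 27.3
ee_pos: [0.5522, 0.0232, 0.1995]
tcp_rot: [0.161, -2.52, 0.076]
ft_force: [1.9, 0.2, 0.3]
width: 0.177
gripper_force: 48.9
```

```bash
python3 - <<'E'
from h import *
R=Rstand(43);g=axpt(.017)-.0205*Rstand(45).as_matrix()[:,2]
print(manip.state()["ee_pos"],manip.state()["qpos"]);go(g+np.array([0,0,.03]),R=R)
E
```

```text
[0.55222567 0.02316596 0.1994832 ] [ 0.06816813  0.88834278  0.75869317  2.05749066 -0.05209859 -0.04248799]
t [-39.7  18.2  40.1] w [ 0.7  7.6 -2.5]
```

>>> {"op": "send_rows", "data": {
  "motion": [
    {"wx": 0,"wy": 0,"wz": 0,"tx": -12,"ty": 12,"tz": 10,"gripper": 0.1},
    {"wx": 0,"wy": 2,"wz": -1,"tx": -22,"ty": 18,"tz": 20,"gripper": 0.1},
    {"wx": 0.5,"wy": 4,"wz": -2,"tx": -30,"ty": 18,"tz": 30,"gripper": 0.1},
    {"wx": 0.7,"wy": 6,"wz": -2.5,"tx": -40,"ty": 18,"tz": 40,"gripper": 0.1},
    {"wx": 0.7,"wy": 7,"wz": -2.5,"tx": -40,"ty": 18,"tz": 40,"gripper": 0.1}
  ]
}}

```text
time: 27.8
ee_pos: [0.5578, 0.0399, 0.1394]
tcp_rot: [0.208, -2.389, 0.08]
ft_force: [-0.7, 0.2, -0.2]
width: 0.174
gripper_force: 48.9
```

```bash
python3 - <<'E'
from h import *
R=Rstand(43);g=axpt(.017)-.0205*Rstand(45).as_matrix()[:,2]
s=manip.state();print(s["ee_pos"],s["qpos"],s["width"]);go(g+np.array([0,0,.002]),R=R)
E
```

```text
[0.55776081 0.03988717 0.13939341] [ 0.09690098  1.05776467  0.87284787  2.12946919 -0.05123597 -0.05656236] 0.17372211351750114
t [-17.3   1.3  16.6] w [ 0.1  0.3 -0. ]
```

>>> {"op": "send_rows", "data": {
  "motion": [
    {"wx": 0,"wy": 0,"wz": 0,"tx": -7,"ty": 1,"tz": 7,"gripper": 0.1},
    {"wx": 0,"wy": 0,"wz": 0,"tx": -12,"ty": 1,"tz": 12,"gripper": 0.1},
    {"wx": 0,"wy": 0,"wz": 0,"tx": -15,"ty": 1,"tz": 15,"gripper": 0.1},
    {"wx": 0,"wy": 0,"wz": 0,"tx": -18,"ty": 1,"tz": 18,"gripper": 0.1},
    {"wx": 0,"wy": 0,"wz": 0,"tx": -18,"ty": 1,"tz": 18,"gripper": 0.1}
  ]
}}

```text
time: 28.3
ee_pos: [0.559, 0.041, 0.1172]
tcp_rot: [0.208, -2.393, 0.08]
ft_force: [-0.6, 0.0, 3.6]
width: 0.177
gripper_force: 49.1
```

Contact felt, within 2 mm of the seat. Release and retract as before.

>>> {"op": "send_rows", "data": {
  "motion": [
    {"wx": 0,"wy": 0,"wz": 0,"tx": 0,"ty": 0,"tz": 0,"gripper": 0.25},
    {"wx": 0,"wy": 0,"wz": 0,"tx": 0,"ty": 0,"tz": 0,"gripper": 0.4},
    {"wx": 0,"wy": 0,"wz": 0,"tx": 0,"ty": 0,"tz": 0,"gripper": 0.5},
    {"wx": 0,"wy": 0,"wz": 0,"tx": 0,"ty": 0,"tz": -10,"gripper": 0.5},
    {"wx": 0,"wy": 0,"wz": 0,"tx": 0,"ty": 0,"tz": -25,"gripper": 0.5}
  ]
}}

```text
time: 28.8
ee_pos: [0.5707, 0.0436, 0.1317]
tcp_rot: [0.209, -2.398, 0.08]
ft_force: [-0.1, -0.9, -0.1]
width: 0.497
gripper_force: 0.0
```

>>> {"op": "send_rows", "data": {
  "motion": [
    {"wx": 0,"wy": 0,"wz": 0,"tx": 5,"ty": 0,"tz": -20,"gripper": 0.5},
    {"wx": 0,"wy": -5,"wz": 0,"tx": 20,"ty": 0,"tz": -40,"gripper": 0.5},
    {"wx": 0,"wy": -12,"wz": 0,"tx": 40,"ty": 0,"tz": -60,"gripper": 0.5},
    {"wx": 0,"wy": -20,"wz": 0,"tx": 60,"ty": 0,"tz": -80,"gripper": 0.5},
    {"wx": 0,"wy": -28,"wz": 0,"tx": 80,"ty": 0,"tz": -95,"gripper": 0.5}
  ]
}}

```text
time: 29.3
ee_pos: [0.5755, 0.0444, 0.2581]
tcp_rot: [0.252, -2.893, 0.03]
ft_force: [0.9, 0.1, 1.1]
width: 0.499
gripper_force: 0.0
```

```bash
cat >> h.py <<'E'
def instand():
    "compare the stand region of the side view with the seated picture side2 and the empty side0"
    S=shot("side")[172:196,278:312].astype(int)
    for n in("side2","side0"):print(n,np.abs(S-cv2.imread(f"pics/{n}.png")[172:196,278:312].astype(int)).mean().round(2))
E
python3 - <<'E'
from h import *
instand();print(manip.state()["ee_pos"])
R=Rstand(-45);z=R.as_matrix()[:,2];go(axpt(.035)-.08*z,R=R)
E
```

```text
side2 2.87
side0 21.3
[0.5712675  0.04363735 0.26581866]
t [ 7.180e+01 -1.000e-01  1.167e+02] w [ -0.1 -58.1  -0.1]
```

>>> {"op": "send_rows", "data": {
  "motion": [
    {"wx": 0,"wy": -8,"wz": 0,"tx": 10,"ty": 0,"tz": 16,"gripper": 0.5},
    {"wx": 0,"wy": -16,"wz": 0,"tx": 20,"ty": 0,"tz": 32,"gripper": 0.5},
    {"wx": 0,"wy": -24,"wz": 0,"tx": 30,"ty": 0,"tz": 48,"gripper": 0.5},
    {"wx": 0,"wy": -32,"wz": 0,"tx": 40,"ty": 0,"tz": 64,"gripper": 0.5},
    {"wx": 0,"wy": -40,"wz": 0,"tx": 50,"ty": 0,"tz": 83,"gripper": 0.5}
  ]
}}

```text
time: 29.85
ee_pos: [0.5097, 0.0328, 0.1916]
tcp_rot: [-0.237, 2.726, 0.049]
ft_force: [0.6, -1.2, -0.8]
width: 0.499
gripper_force: 0.0
```

>>> {"op": "send_rows", "data": {
  "motion": [
    {"wx": 0,"wy": -6,"wz": 0,"tx": 13,"ty": 0,"tz": 0,"gripper": 0.5},
    {"wx": 0,"wy": -12,"wz": 0,"tx": 26,"ty": 0,"tz": 5,"gripper": 0.5},
    {"wx": 0,"wy": -18,"wz": 0,"tx": 38,"ty": 0,"tz": 12,"gripper": 0.5},
    {"wx": 0,"wy": -18,"wz": 0,"tx": 38,"ty": 0,"tz": 12,"gripper": 0.5},
    {"wx": 0,"wy": -18,"wz": 0,"tx": 38,"ty": 0,"tz": 12,"gripper": 0.5}
  ]
}}

```text
time: 30.35
ee_pos: [0.4791, 0.0276, 0.1636]
tcp_rot: [-0.21, 2.426, 0.079]
ft_force: [1.5, -0.4, 0.9]
width: 0.499
gripper_force: 0.0
```

```bash
python3 - <<'E'
from h import *
instand();print(manip.state()["ee_pos"])
R=Rstand(-45);z=R.as_matrix()[:,2];go(axpt(.035),R=R)
E
```

```text
side2 18.95
side0 22.12
[0.48230119 0.02763136 0.16630907]
t [-2.6  0.3 74.4] w [-0.  -4.1 -0.1]
```

>>> {"op": "send_rows", "data": {
  "motion": [
    {"wx": 0,"wy": -4,"wz": 0,"tx": -1,"ty": 0,"tz": 20,"gripper": 0.5},
    {"wx": 0,"wy": -4,"wz": 0,"tx": -1,"ty": 0,"tz": 45,"gripper": 0.5},
    {"wx": 0,"wy": -4,"wz": 0,"tx": -1,"ty": 0,"tz": 65,"gripper": 0.5},
    {"wx": 0,"wy": -4,"wz": 0,"tx": -1,"ty": 0,"tz": 73,"gripper": 0.5},
    {"wx": 0,"wy": -4,"wz": 0,"tx": -1,"ty": 0,"tz": 73,"gripper": 0.5}
  ]
}}

```text
time: 30.9
ee_pos: [0.5315, 0.0364, 0.1108]
tcp_rot: [-0.205, 2.35, 0.085]
ft_force: [-0.6, -0.3, 0.0]
width: 0.498
gripper_force: 0.0
```

```bash
python3 - <<'E'
from h import *
s=manip.state();print(s["ee_pos"],s["ft_force"])
R=Rstand(-45);go(axpt(.035),R=R)
E
```

```text
[0.53148122 0.0363839  0.11076964] [-0.5674635  -0.25295036  0.03615798]
t [-1.2  0.2 -0.2] w [-0.  -0.1 -0. ]
```

>>> {"op": "send_rows", "data": {
  "motion": [
    {"wx": 0,"wy": 0,"wz": 0,"tx": 0,"ty": 0,"tz": 0,"gripper": 0.3},
    {"wx": 0,"wy": 0,"wz": 0,"tx": 0,"ty": 0,"tz": 0,"gripper": 0.1},
    {"wx": 0,"wy": 0,"wz": 0,"tx": 0,"ty": 0,"tz": 0,"gripper": 0.1},
    {"wx": 0,"wy": 0,"wz": 0,"tx": 0,"ty": 0,"tz": 0,"gripper": 0.1},
    {"wx": 0,"wy": 0,"wz": 0,"tx": 0,"ty": 0,"tz": 0,"gripper": 0.1}
  ]
}}

```text
time: 31.4
ee_pos: [0.5293, 0.0363, 0.1113]
tcp_rot: [-0.204, 2.349, 0.086]
ft_force: [0.1, 1.7, 1.0]
width: 0.172
gripper_force: 48.8
```

>>> {"op": "send_rows", "data": {
  "motion": [
    {"wx": 0,"wy": 0,"wz": 0,"tx": -7,"ty": 0,"tz": -7,"gripper": 0.1},
    {"wx": 0,"wy": 0,"wz": 0,"tx": -21,"ty": 0,"tz": -21,"gripper": 0.1},
    {"wx": 0,"wy": 0,"wz": 0,"tx": -42,"ty": 0,"tz": -42,"gripper": 0.1},
    {"wx": 0,"wy": 0,"wz": 0,"tx": -63,"ty": 0,"tz": -63,"gripper": 0.1},
    {"wx": 0,"wy": 0,"wz": 0,"tx": -75,"ty": 0,"tz": -75,"gripper": 0.1}
  ]
}}

```text
time: 31.9
ee_pos: [0.5292, 0.0356, 0.2189]
tcp_rot: [-0.203, 2.349, 0.084]
ft_force: [1.0, 0.1, -0.2]
width: 0.179
gripper_force: 48.9
```

```bash
python3 - <<'E'
from h import *
s=manip.state();print(s["ee_pos"],s["width"],s["gripper_force"])
go([.4525,.1578,.24],101)
E
```

```text
[0.52924224 0.03563952 0.21887284] 0.17881524328363937 48.923190236091614
t [ 23.6 133.5 -53.6] w [-0.5 45.  -1.1]
```

>>> {"op": "send_rows", "data": {
  "motion": [
    {"wx": 0,"wy": 8,"wz": 0,"tx": 0,"ty": 10,"tz": -20,"gripper": 0.1},
    {"wx": 0,"wy": 16,"wz": 0,"tx": 5,"ty": 35,"tz": -40,"gripper": 0.1},
    {"wx": 0,"wy": 24,"wz": 0,"tx": 12,"ty": 65,"tz": -50,"gripper": 0.1},
    {"wx": 0,"wy": 32,"wz": 0,"tx": 18,"ty": 100,"tz": -54,"gripper": 0.1},
    {"wx": 0,"wy": 40,"wz": 0,"tx": 24,"ty": 133,"tz": -54,"gripper": 0.1}
  ]
}}

```text
time: 32.4
ee_pos: [0.4508, 0.1584, 0.2401]
tcp_rot: [-0.261, 3.011, 0.015]
ft_force: [1.1, -0.5, -0.1]
width: 0.182
gripper_force: 49.0
```

>>> {"op": "send_rows", "data": {
  "motion": [
    {"wx": 0,"wy": 5,"wz": -1,"tx": 0,"ty": 0,"tz": 10,"gripper": 0.1},
    {"wx": 0,"wy": 5,"wz": -1,"tx": 3,"ty": 0,"tz": 25,"gripper": 0.1},
    {"wx": 0,"wy": 5,"wz": -1,"tx": 3,"ty": 0,"tz": 40,"gripper": 0.1},
    {"wx": 0,"wy": 5,"wz": -1,"tx": 3,"ty": 0,"tz": 40,"gripper": 0.1},
    {"wx": 0,"wy": 5,"wz": -1,"tx": 3,"ty": 0,"tz": 40,"gripper": 0.1}
  ]
}}

```text
time: 32.9
ee_pos: [0.453, 0.1575, 0.1974]
tcp_rot: [-0.296, 3.095, 0.003]
ft_force: [-0.8, -0.3, -0.2]
width: 0.177
gripper_force: 49.0
```

```bash
cat >> h.py <<'E'
def nozzle(w):
    "blue nozzle pixels near the expected place in side view, against the expected axis"
    s=manip.state();p=s["ee_pos"];z=Ro.from_rotvec(s["tcp_rot"]).as_matrix()[:,2];S=shot("side")
    print(p,s["width"],s["gripper_force"]);go([*w,.107],101)
    a,b=proj("side",p+.074*z),proj("side",p+.096*z);print("exp",a.round(1),b.round(1))
    u0,v0=int(a[0])-12,int(a[1])-8;h=cv2.cvtColor(S[v0:v0+28,u0:u0+30],cv2.COLOR_BGR2HSV);m=cv2.inRange(h,(105,100,40),(130,255,255))
    n,l,st,c=cv2.connectedComponentsWithStats(m)
    for i in range(1,n):
        if st[i,4]>4:
            ys,xs=np.nonzero(l==i);k=[(v,round(xs[ys==v].mean()+u0+.5,1)) for v in(ys.min(),ys.max())];print(st[i,4],[(x,int(v)+v0) for v,x in k])
E
python3 - <<'E'
from h import *
nozzle((.4525,.1578))
E
```

```text
[0.4529553  0.15747732 0.1973791 ] 0.17702781050408062 49.00337219238281
t [ 4.   0.4 91. ] w [-0.1  2.  -0.1]
exp [228.1 166.8] [228.7 175.2]
```

```bash
python3 - <<'E'
from h import *
S=shot("side");cv2.imwrite("pics/side6.png",S)
B=S[140:200,200:262].astype(int);m=((B[...,0]-B[...,2]>25)&(B[...,0]-B[...,1]>15)).astype(np.uint8)
n,l,st,c=cv2.connectedComponentsWithStats(m);print([(st[i].tolist(),(c[i]+[200,140]).round(1).tolist()) for i in range(1,n)])
d=cv2.absdiff(S,cv2.imread("pics/side4.png")).max(2)
for v in range(140,186,4):
    x=np.nonzero(d[v,205:255]>30)[0];print(v,(x+205).tolist())
E
```

```text
[([6, 0, 8, 6, 17], [209.2, 142.0]), ([31, 25, 2, 8, 10], [231.4, 168.7])]
140 [219, 220, 221, 222, 224, 225, 226, 227, 228, 229]
144 [219, 220, 222, 223, 224, 227, 228, 229, 230]
148 [225, 227, 228, 229, 230, 231, 232]
152 [224, 225, 226, 227, 228, 229, 230, 231, 232]
156 [225, 226, 227, 228, 229, 230, 231, 232, 233]
160 [208, 209, 227, 228, 229, 230, 231, 232, 233, 234]
164 [228, 229, 230, 231, 232, 233, 234]
168 [231]
172 [231, 232, 233]
176 [205, 206, 207, 208, 209, 210, 211, 212, 213, 214, 215, 216, 217, 218]
180 [205, 206, 207, 220, 221, 222, 223, 224, 225, 226, 227, 228, 229]
184 [205, 206, 207, 208, 209, 210, 211, 212, 214, 215, 216, 217, 218, 219, 220, 221, 222, 223, 224, 225, 226, 227, 229, 230, 231, 232, 233]
```

>>> {"op": "send_rows", "data": {
  "motion": [
    {"wx": 0,"wy": 5,"wz": 0,"tx": 1,"ty": 0,"tz": 5,"gripper": 0.1},
    {"wx": 0,"wy": 5,"wz": 0,"tx": 2,"ty": 0,"tz": 20,"gripper": 0.1},
    {"wx": 0,"wy": 5,"wz": 0,"tx": 2,"ty": 0,"tz": 32,"gripper": 0.1},
    {"wx": 0,"wy": 5,"wz": 0,"tx": 2,"ty": 0,"tz": 42,"gripper": 0.1},
    {"wx": 0,"wy": 5,"wz": 0,"tx": 2,"ty": 0,"tz": 42,"gripper": 0.1}
  ]
}}

```text
time: 33.5
ee_pos: [0.4518, 0.1573, 0.1544]
tcp_rot: [0.294, -3.072, 0.01]
ft_force: [-0.1, -0.3, -1.1]
width: 0.176
gripper_force: 49.0
```

```bash
python3 - <<'E'
from h import *
s=manip.state();print(s["ft_force"]);S=shot("side");d=cv2.absdiff(S,cv2.imread("pics/side4.png")).max(2)
p=s["ee_pos"];z=np.array([0,0,-1]);print(p,[proj("side",p+a*z).round(1)+[1.5,0] for a in(.04,.06,.074)]);go([.4525,.1578,.107],101)
for v in range(158,190,3):
    x=np.nonzero(d[v,218:245]>30)[0];print(v,(x+218).tolist())
E
```

```text
[-0.13584275 -0.25636017 -1.092301  ]
[0.45181332 0.15730851 0.15438636] [array([228.6, 170.9]), array([229. , 178.6]), array([229.3, 183.9])]
t [-2.9  0.3 48.1] w [-0.  -3.1 -0.1]
158 [218, 219, 220, 224, 225, 226, 227, 228, 229, 230, 231, 232, 235, 236]
161 [219, 220, 224, 225, 228, 229, 230, 231, 232, 235, 236]
164 [221, 222, 223, 224, 225, 226, 227, 228, 229, 230, 231, 232, 233, 234, 235]
167 [225, 226, 227, 228, 229, 230, 231]
170 [225, 226, 227, 228, 229, 230, 231]
173 [225, 226, 227, 228, 229, 231]
176 [218, 225, 226, 227, 228, 229, 230, 231, 232]
179 [218, 219, 220, 221, 222, 223, 224, 225, 226]
182 [218, 219, 220, 221, 222, 223, 224, 225, 226, 227, 228, 229, 230, 231, 232, 233]
185 [218, 219, 220, 221, 222, 223, 224, 225, 226, 230, 232, 233, 234, 235, 236, 237]
188 [218, 219, 220, 221, 222, 234, 235, 236, 237]
```

>>> {"op": "send_rows", "data": {
  "motion": [
    {"wx": 0,"wy": 0,"wz": 0,"tx": 0,"ty": 0,"tz": 6,"gripper": 0.1},
    {"wx": 0,"wy": 0,"wz": 0,"tx": -1,"ty": 0,"tz": 12,"gripper": 0.1},
    {"wx": 0,"wy": 0,"wz": 0,"tx": -1,"ty": 0,"tz": 18,"gripper": 0.1},
    {"wx": 0,"wy": 0,"wz": 0,"tx": -1,"ty": 0,"tz": 22,"gripper": 0.1},
    {"wx": 0,"wy": 0,"wz": 0,"tx": -1,"ty": 0,"tz": 22,"gripper": 0.1}
  ]
}}

```text
time: 34.05
ee_pos: [0.4522, 0.1575, 0.1328]
tcp_rot: [0.294, -3.073, 0.009]
ft_force: [0.4, -0.2, -0.9]
width: 0.177
gripper_force: 49.0
```

>>> {"op": "send_rows", "data": {
  "motion": [
    {"wx": 0,"wy": 0,"wz": 0,"tx": -1,"ty": 0,"tz": 6,"gripper": 0.1},
    {"wx": 0,"wy": 0,"wz": 0,"tx": -1,"ty": 0,"tz": 12,"gripper": 0.1},
    {"wx": 0,"wy": 0,"wz": 0,"tx": -1,"ty": 0,"tz": 18,"gripper": 0.1},
    {"wx": 0,"wy": 0,"wz": 0,"tx": -1,"ty": 0,"tz": 23,"gripper": 0.1},
    {"wx": 0,"wy": 0,"wz": 0,"tx": -1,"ty": 0,"tz": 23,"gripper": 0.1}
  ]
}}

```text
time: 34.55
ee_pos: [0.4519, 0.1574, 0.1095]
tcp_rot: [0.294, -3.073, 0.009]
ft_force: [-0.1, -1.2, -0.9]
width: 0.176
gripper_force: 49.0
```

>>> {"op": "send_rows", "data": {
  "motion": [
    {"wx": 0,"wy": 0,"wz": 0,"tx": 0,"ty": 0,"tz": 2,"gripper": 0.2},
    {"wx": 0,"wy": 0,"wz": 0,"tx": 0,"ty": 0,"tz": 2,"gripper": 0.3},
    {"wx": 0,"wy": 0,"wz": 0,"tx": 0,"ty": 0,"tz": 2,"gripper": 0.4},
    {"wx": 0,"wy": 0,"wz": 0,"tx": 0,"ty": 0,"tz": 2,"gripper": 0.4},
    {"wx": 0,"wy": 0,"wz": 0,"tx": 0,"ty": 0,"tz": 2,"gripper": 0.4}
  ]
}}

```text
time: 35.05
ee_pos: [0.4526, 0.1577, 0.1087]
tcp_rot: [0.294, -3.075, 0.009]
ft_force: [-0.2, 0.6, -0.2]
width: 0.4
gripper_force: 0.0
```

>>> {"op": "send_rows", "data": {
  "motion": [
    {"wx": 0,"wy": 0,"wz": 0,"tx": 0,"ty": 0,"tz": -10,"gripper": 0.4},
    {"wx": 0,"wy": 0,"wz": 0,"tx": 0,"ty": 0,"tz": -40,"gripper": 0.4},
    {"wx": 0,"wy": 0,"wz": 0,"tx": 0,"ty": 0,"tz": -80,"gripper": 0.4},
    {"wx": 0,"wy": 0,"wz": 0,"tx": 0,"ty": -40,"tz": -120,"gripper": 0.4},
    {"wx": 0,"wy": -3,"wz": 0,"tx": 25,"ty": -80,"tz": -120,"gripper": 0.5}
  ]
}}

```text
time: 35.55
ee_pos: [0.4565, 0.0781, 0.2352]
tcp_rot: [-0.303, 3.114, -0.0]
ft_force: [0.9, -1.6, 0.0]
width: 0.499
gripper_force: 0.0
```

>>> {"op": "send_rows", "data": {
  "motion": [
    {"wx": 0,"wy": 0,"wz": 0,"tx": 25,"ty": -30,"tz": 0,"gripper": 0.5},
    {"wx": 0,"wy": 0,"wz": 0,"tx": 60,"ty": -45,"tz": 0,"gripper": 0.5},
    {"wx": 0,"wy": 0,"wz": 0,"tx": 90,"ty": -60,"tz": 0,"gripper": 0.5},
    {"wx": 0,"wy": 0,"wz": 0,"tx": 110,"ty": -70,"tz": 0,"gripper": 0.5},
    {"wx": 0,"wy": 0,"wz": 0,"tx": 110,"ty": -70,"tz": 0,"gripper": 0.5}
  ]
}}

```text
time: 36.05
ee_pos: [0.353, -0.0138, 0.2305]
tcp_rot: [0.295, -3.127, 0.002]
ft_force: [0.8, -0.1, 0.1]
width: 0.501
gripper_force: 0.0
```

```bash
cat >> h.py <<'E'
def wells(t):
    "white plunger tops near the wells (top at z=.130) in the top view -> world"
    u0,v0=155,165;h=cv2.cvtColor(t[v0:225,u0:250],cv2.COLOR_BGR2HSV);n,l,st,c=cv2.connectedComponentsWithStats(cv2.inRange(h,(0,0,190),(180,25,255)))
    return [(onz("top",c[i][0]+u0+.5,c[i][1]+v0+.5,.130)[:2].round(4),int(st[i,4])) for i in range(1,n) if st[i,4]>=3]
E
python3 - <<'E'
from h import *
print(manip.state()["ee_pos"])
t=shot("top");cv2.imwrite("pics/top7.png",t);print(wells(t),"before:",wells(cv2.imread("pics/top4.png")));print(syr(t)[0])
go([.5,-.236,.1],89)
E
```

```text
[ 0.35297505 -0.01375563  0.23052307]
[(array([0.4441, 0.1556]), 4), (array([0.4332, 0.2052]), 5)] before: [(array([0.4332, 0.2052]), 5)]
[(array([ 0.5175, -0.2368]), -0.2, np.float64(0.0966))]
t [-100.8 -246.1  131. ] w [-0.   0.1 11.8]
```

>>> {"op": "send_rows", "data": {
  "motion": [
    {"wx": 0,"wy": 0,"wz": 2,"tx": -14,"ty": -35,"tz": 0,"gripper": 0.5},
    {"wx": 0,"wy": 0,"wz": 4,"tx": -29,"ty": -70,"tz": 20,"gripper": 0.5},
    {"wx": 0,"wy": 0,"wz": 6,"tx": -43,"ty": -105,"tz": 45,"gripper": 0.5},
    {"wx": 0,"wy": 0,"wz": 8,"tx": -58,"ty": -140,"tz": 70,"gripper": 0.5},
    {"wx": 0,"wy": 0,"wz": 8,"tx": -72,"ty": -176,"tz": 90,"gripper": 0.5}
  ]
}}

```text
time: 36.6
ee_pos: [0.461, -0.1727, 0.1385]
tcp_rot: [0.081, -3.14, 0.001]
ft_force: [0.7, 0.2, 0.3]
width: 0.498
gripper_force: 0.0
```

>>> {"op": "send_rows", "data": {
  "motion": [
    {"wx": 0,"wy": 0,"wz": 2,"tx": -19,"ty": -32,"tz": 15,"gripper": 0.5},
    {"wx": 0,"wy": 0,"wz": 4,"tx": -38,"ty": -65,"tz": 30,"gripper": 0.5},
    {"wx": 0,"wy": 0,"wz": 4,"tx": -38,"ty": -65,"tz": 41,"gripper": 0.5},
    {"wx": 0,"wy": 0,"wz": 4,"tx": -38,"ty": -65,"tz": 41,"gripper": 0.5},
    {"wx": 0,"wy": 0,"wz": 4,"tx": -38,"ty": -65,"tz": 41,"gripper": 0.5}
  ]
}}

```text
time: 37.1
ee_pos: [0.5002, -0.2338, 0.0985]
tcp_rot: [-0.027, -3.139, -0.0]
ft_force: [0.8, -0.1, -0.4]
width: 0.498
gripper_force: 0.0
```

```bash
python3 - <<'E'
from h import *
print(manip.state()["ee_pos"]);go([.5,-.2363,.0275],89.5)
E
```

```text
[ 0.50023738 -0.23381568  0.09845162]
t [ 0.1 -2.5 71. ] w [ 0.  -0.1 -0.5]
```

>>> {"op": "send_rows", "data": {
  "motion": [
    {"wx": 0,"wy": 0,"wz": 0,"tx": 0,"ty": -2,"tz": 30,"gripper": 0.5},
    {"wx": 0,"wy": 0,"wz": 0,"tx": 0,"ty": -2,"tz": 55,"gripper": 0.5},
    {"wx": 0,"wy": 0,"wz": 0,"tx": 0,"ty": -2,"tz": 68,"gripper": 0.5},
    {"wx": 0,"wy": 0,"wz": 0,"tx": 0,"ty": -2,"tz": 71,"gripper": 0.5},
    {"wx": 0,"wy": 0,"wz": 0,"tx": 0,"ty": -2,"tz": 71,"gripper": 0.5}
  ]
}}

```text
time: 37.6
ee_pos: [0.5005, -0.2365, 0.0284]
tcp_rot: [-0.028, -3.141, 0.001]
ft_force: [0.2, 1.4, -0.2]
width: 0.501
gripper_force: 0.0
```

>>> {"op": "send_rows", "data": {
  "motion": [
    {"wx": 0,"wy": 0,"wz": 0,"tx": 0,"ty": 0,"tz": 0,"gripper": 0.3},
    {"wx": 0,"wy": 0,"wz": 0,"tx": 0,"ty": 0,"tz": 0,"gripper": 0.1},
    {"wx": 0,"wy": 0,"wz": 0,"tx": 0,"ty": 0,"tz": 0,"gripper": 0.1},
    {"wx": 0,"wy": 0,"wz": 0,"tx": 0,"ty": 0,"tz": 0,"gripper": 0.1},
    {"wx": 0,"wy": 0,"wz": 0,"tx": 0,"ty": 0,"tz": 0,"gripper": 0.1}
  ]
}}

```text
time: 38.1
ee_pos: [0.5012, -0.2373, 0.0293]
tcp_rot: [0.029, 3.139, -0.003]
ft_force: [-0.3, 1.6, 5.7]
width: 0.171
gripper_force: 48.9
```

>>> {"op": "send_rows", "data": {
  "motion": [
    {"wx": 0,"wy": 0,"wz": 0,"tx": 0,"ty": 0,"tz": -20,"gripper": 0.1},
    {"wx": 0,"wy": 0,"wz": 0,"tx": 0,"ty": 0,"tz": -60,"gripper": 0.1},
    {"wx": 0,"wy": 0,"wz": 0,"tx": 0,"ty": 0,"tz": -100,"gripper": 0.1},
    {"wx": 0,"wy": 0,"wz": 0,"tx": 0,"ty": 30,"tz": -140,"gripper": 0.1},
    {"wx": 0,"wy": 0,"wz": 0,"tx": 0,"ty": 65,"tz": -170,"gripper": 0.1}
  ]
}}

```text
time: 38.6
ee_pos: [0.5022, -0.1725, 0.2006]
tcp_rot: [0.034, 3.139, -0.003]
ft_force: [1.3, -0.2, -0.8]
width: 0.173
gripper_force: 48.9
```

```bash
python3 - <<'E'
from h import *
s=manip.state();print(s["ee_pos"],s["width"],s["gripper_force"])
R=Rstand(43);g=axpt(.018)-.0195*Rstand(45).as_matrix()[:,2]
go(g+np.array([0,0,.08]),R=R)
E
```

```text
[ 0.50222881 -0.17250883  0.20061515] 0.1732979224062608 48.92095506191254
t [-50.7 214.8   6.8] w [  4.1  43.  -10.8]
```

>>> {"op": "send_rows", "data": {
  "motion": [
    {"wx": 0.6,"wy": 7,"wz": -1.8,"tx": -8,"ty": 40,"tz": -10,"gripper": 0.1},
    {"wx": 1.3,"wy": 14,"wz": -3.6,"tx": -17,"ty": 80,"tz": -15,"gripper": 0.1},
    {"wx": 2,"wy": 21,"wz": -5.4,"tx": -26,"ty": 120,"tz": -15,"gripper": 0.1},
    {"wx": 2.7,"wy": 28,"wz": -7.2,"tx": -35,"ty": 160,"tz": -10,"gripper": 0.1},
    {"wx": 3.4,"wy": 35,"wz": -9,"tx": -45,"ty": 198,"tz": 0,"gripper": 0.1}
  ]
}}

```text
time: 39.1
ee_pos: [0.5512, 0.0269, 0.1993]
tcp_rot: [0.183, -2.523, 0.072]
ft_force: [2.7, -0.3, -0.6]
width: 0.175
gripper_force: 48.9
```

```bash
python3 - <<'E'
from h import *
R=Rstand(43);g=axpt(.017)-.0205*Rstand(45).as_matrix()[:,2];s=manip.state()
print(s["ee_pos"],s["qpos"],s["width"],s["gripper_force"]);go(g+np.array([0,0,.03]),R=R)
E
```

```text
[0.55121426 0.02687522 0.19925677] [ 0.07430116  0.88159154  0.74746355  2.04823308 -0.05071155 -0.0540981 ] 0.17475726155252685 48.893762826919556
t [-40.   13.8  39.8] w [ 0.5  7.9 -1.6]
```

>>> {"op": "send_rows", "data": {
  "motion": [
    {"wx": 0,"wy": 0,"wz": 0,"tx": -12,"ty": 10,"tz": 10,"gripper": 0.1},
    {"wx": 0,"wy": 2,"wz": -1,"tx": -22,"ty": 14,"tz": 20,"gripper": 0.1},
    {"wx": 0.5,"wy": 4,"wz": -1.6,"tx": -30,"ty": 14,"tz": 30,"gripper": 0.1},
    {"wx": 0.5,"wy": 6,"wz": -1.6,"tx": -40,"ty": 14,"tz": 40,"gripper": 0.1},
    {"wx": 0.5,"wy": 7,"wz": -1.6,"tx": -40,"ty": 14,"tz": 40,"gripper": 0.1}
  ]
}}

```text
time: 39.6
ee_pos: [0.5572, 0.0397, 0.1393]
tcp_rot: [0.208, -2.394, 0.079]
ft_force: [-0.9, -0.6, -1.6]
width: 0.175
gripper_force: 48.9
```

```bash
python3 - <<'E'
from h import *
R=Rstand(43);g=axpt(.017)-.0205*Rstand(45).as_matrix()[:,2]
s=manip.state();print(s["ee_pos"],s["width"],s["gripper_force"]);go(g+np.array([0,0,.002]),R=R)
E
```

```text
[0.55724167 0.03970775 0.13932646] 0.17456098857056296 48.895413279533386
t [-17.5   1.4  16.2] w [ 0.1  0.6 -0. ]
```

>>> {"op": "send_rows", "data": {
  "motion": [
    {"wx": 0,"wy": 0,"wz": 0,"tx": -7,"ty": 1,"tz": 7,"gripper": 0.1},
    {"wx": 0,"wy": 0,"wz": 0,"tx": -12,"ty": 1,"tz": 12,"gripper": 0.1},
    {"wx": 0,"wy": 0,"wz": 0,"tx": -15,"ty": 1,"tz": 15,"gripper": 0.1},
    {"wx": 0,"wy": 0,"wz": 0,"tx": -18,"ty": 1,"tz": 18,"gripper": 0.1},
    {"wx": 0,"wy": 0,"wz": 0,"tx": -18,"ty": 1,"tz": 18,"gripper": 0.1}
  ]
}}

```text
time: 40.1
ee_pos: [0.5593, 0.0412, 0.1165]
tcp_rot: [0.209, -2.4, 0.079]
ft_force: [1.8, 0.3, 0.6]
width: 0.176
gripper_force: 49.1
```

>>> {"op": "send_rows", "data": {
  "motion": [
    {"wx": 0,"wy": 0,"wz": 0,"tx": 0,"ty": 0,"tz": 0,"gripper": 0.25},
    {"wx": 0,"wy": 0,"wz": 0,"tx": 0,"ty": 0,"tz": 0,"gripper": 0.4},
    {"wx": 0,"wy": 0,"wz": 0,"tx": 0,"ty": 0,"tz": 0,"gripper": 0.5},
    {"wx": 0,"wy": 0,"wz": 0,"tx": 0,"ty": 0,"tz": -10,"gripper": 0.5},
    {"wx": 0,"wy": 0,"wz": 0,"tx": 0,"ty": 0,"tz": -25,"gripper": 0.5}
  ]
}}

```text
time: 40.6
ee_pos: [0.5714, 0.0437, 0.1326]
tcp_rot: [0.21, -2.401, 0.079]
ft_force: [-15.9, -2.0, 15.8]
width: 0.498
gripper_force: 0.0
```

>>> {"op": "send_rows", "data": {
  "motion": [
    {"wx": 0,"wy": 0,"wz": 0,"tx": 5,"ty": 0,"tz": -20,"gripper": 0.5},
    {"wx": 0,"wy": -5,"wz": 0,"tx": 20,"ty": 0,"tz": -40,"gripper": 0.5},
    {"wx": 0,"wy": -12,"wz": 0,"tx": 40,"ty": 0,"tz": -60,"gripper": 0.5},
    {"wx": 0,"wy": -20,"wz": 0,"tx": 60,"ty": 0,"tz": -80,"gripper": 0.5},
    {"wx": 0,"wy": -28,"wz": 0,"tx": 80,"ty": 0,"tz": -95,"gripper": 0.5}
  ]
}}

```text
time: 41.1
ee_pos: [0.5757, 0.0444, 0.2589]
tcp_rot: [0.253, -2.896, 0.029]
ft_force: [0.7, -0.4, 0.3]
width: 0.501
gripper_force: 0.0
```

```bash
python3 - <<'E'
from h import *
instand();print(manip.state()["ee_pos"])
R=Rstand(-45);z=R.as_matrix()[:,2];go(axpt(.035)-.08*z,R=R)
E
```

```text
side2 1.6
side0 20.98
[0.57135957 0.04360302 0.26660252]
t [ 7.190e+01 -1.000e-01  1.173e+02] w [ -0.  -57.9  -0. ]
```

Seated (side view matches the earlier seated picture). Same regrasp.

>>> {"op": "send_rows", "data": {
  "motion": [
    {"wx": 0,"wy": -8,"wz": 0,"tx": 10,"ty": 0,"tz": 16,"gripper": 0.5},
    {"wx": 0,"wy": -16,"wz": 0,"tx": 20,"ty": 0,"tz": 32,"gripper": 0.5},
    {"wx": 0,"wy": -24,"wz": 0,"tx": 30,"ty": 0,"tz": 48,"gripper": 0.5},
    {"wx": 0,"wy": -32,"wz": 0,"tx": 40,"ty": 0,"tz": 64,"gripper": 0.5},
    {"wx": 0,"wy": -40,"wz": 0,"tx": 50,"ty": 0,"tz": 83,"gripper": 0.5}
  ]
}}

```text
time: 41.65
ee_pos: [0.51, 0.0329, 0.1919]
tcp_rot: [-0.237, 2.725, 0.05]
ft_force: [0.8, -0.1, 0.1]
width: 0.503
gripper_force: 0.0
```

>>> {"op": "send_rows", "data": {
  "motion": [
    {"wx": 0,"wy": -7,"wz": 0,"tx": 13,"ty": 0,"tz": 0,"gripper": 0.5},
    {"wx": 0,"wy": -14,"wz": 0,"tx": 26,"ty": 0,"tz": 5,"gripper": 0.5},
    {"wx": 0,"wy": -22,"wz": 0,"tx": 38,"ty": 0,"tz": 12,"gripper": 0.5},
    {"wx": 0,"wy": -22,"wz": 0,"tx": 38,"ty": 0,"tz": 12,"gripper": 0.5},
    {"wx": 0,"wy": -22,"wz": 0,"tx": 38,"ty": 0,"tz": 12,"gripper": 0.5}
  ]
}}

```text
time: 42.15
ee_pos: [0.4776, 0.0276, 0.1622]
tcp_rot: [-0.203, 2.355, 0.087]
ft_force: [-0.7, -0.3, -0.7]
width: 0.503
gripper_force: 0.0
```

```bash
python3 - <<'E'
from h import *
print(manip.state()["ee_pos"])
R=Rstand(-45);z=R.as_matrix()[:,2];go(axpt(.035),R=R)
E
```

```text
[0.47755231 0.02757523 0.16223231]
t [-3.9 -0.5 74.8] w [ 0.  -0.4 -0.2]
```

>>> {"op": "send_rows", "data": {
  "motion": [
    {"wx": 0,"wy": 0,"wz": 0,"tx": -2,"ty": 0,"tz": 20,"gripper": 0.5},
    {"wx": 0,"wy": 0,"wz": 0,"tx": -2,"ty": 0,"tz": 45,"gripper": 0.5},
    {"wx": 0,"wy": 0,"wz": 0,"tx": -2,"ty": 0,"tz": 65,"gripper": 0.5},
    {"wx": 0,"wy": 0,"wz": 0,"tx": -2,"ty": 0,"tz": 73,"gripper": 0.5},
    {"wx": 0,"wy": 0,"wz": 0,"tx": -2,"ty": 0,"tz": 73,"gripper": 0.5}
  ]
}}

```text
time: 42.65
ee_pos: [0.5348, 0.0372, 0.1146]
tcp_rot: [-0.204, 2.35, 0.086]
ft_force: [-0.3, 0.2, -0.8]
width: 0.499
gripper_force: 0.0
```

```bash
python3 - <<'E'
from h import *
s=manip.state();print(s["ee_pos"],s["ft_force"])
R=Rstand(-45);go(axpt(.035),R=R)
E
```

```text
[0.53482612 0.03720462 0.11463341] [-0.29467709  0.24130636 -0.83675501]
t [ 4.  -0.1  0.1] w [ 0.  -0.1 -0.1]
```

>>> {"op": "send_rows", "data": {
  "motion": [
    {"wx": 0,"wy": 0,"wz": 0,"tx": 3,"ty": 0,"tz": 0,"gripper": 0.4},
    {"wx": 0,"wy": 0,"wz": 0,"tx": 3,"ty": 0,"tz": 0,"gripper": 0.1},
    {"wx": 0,"wy": 0,"wz": 0,"tx": 3,"ty": 0,"tz": 0,"gripper": 0.1},
    {"wx": 0,"wy": 0,"wz": 0,"tx": 3,"ty": 0,"tz": 0,"gripper": 0.1},
    {"wx": 0,"wy": 0,"wz": 0,"tx": 3,"ty": 0,"tz": 0,"gripper": 0.1}
  ]
}}

```text
time: 43.15
ee_pos: [0.5315, 0.0367, 0.1132]
tcp_rot: [-0.204, 2.349, 0.086]
ft_force: [-2.5, 0.6, 2.4]
width: 0.175
gripper_force: 48.8
```

>>> {"op": "send_rows", "data": {
  "motion": [
    {"wx": 0,"wy": 0,"wz": 0,"tx": -7,"ty": 0,"tz": -7,"gripper": 0.1},
    {"wx": 0,"wy": 0,"wz": 0,"tx": -21,"ty": 0,"tz": -21,"gripper": 0.1},
    {"wx": 0,"wy": 0,"wz": 0,"tx": -42,"ty": 0,"tz": -42,"gripper": 0.1},
    {"wx": 0,"wy": 0,"wz": 0,"tx": -63,"ty": 0,"tz": -63,"gripper": 0.1},
    {"wx": 0,"wy": 0,"wz": 0,"tx": -75,"ty": 0,"tz": -75,"gripper": 0.1}
  ]
}}

```text
time: 43.65
ee_pos: [0.5329, 0.0363, 0.2224]
tcp_rot: [-0.203, 2.345, 0.085]
ft_force: [0.8, 0.7, -0.5]
width: 0.177
gripper_force: 48.7
```

```bash
python3 - <<'E'
from h import *
s=manip.state();print(s["ee_pos"],s["width"],s["gripper_force"])
go([.462,.109,.24],101)
E
```

```text
[0.53286952 0.0362722  0.22236171] 0.17688758147466757 48.73752772808075
t [ 27.8  83.8 -53.1] w [-0.4 45.2 -1. ]
```

>>> {"op": "send_rows", "data": {
  "motion": [
    {"wx": 0,"wy": 8,"wz": 0,"tx": 0,"ty": 5,"tz": -20,"gripper": 0.1},
    {"wx": 0,"wy": 16,"wz": 0,"tx": 5,"ty": 20,"tz": -40,"gripper": 0.1},
    {"wx": 0,"wy": 24,"wz": 0,"tx": 12,"ty": 40,"tz": -50,"gripper": 0.1},
    {"wx": 0,"wy": 32,"wz": 0,"tx": 20,"ty": 62,"tz": -53,"gripper": 0.1},
    {"wx": 0,"wy": 40,"wz": 0,"tx": 28,"ty": 84,"tz": -53,"gripper": 0.1}
  ]
}}

```text
time: 44.15
ee_pos: [0.4609, 0.11, 0.2394]
tcp_rot: [-0.261, 3.007, 0.017]
ft_force: [1.3, -0.3, -1.0]
width: 0.175
gripper_force: 48.7
```

>>> {"op": "send_rows", "data": {
  "motion": [
    {"wx": 0,"wy": 5,"wz": -1,"tx": 0,"ty": 0,"tz": 10,"gripper": 0.1},
    {"wx": 0,"wy": 10,"wz": -1,"tx": 3,"ty": 0,"tz": 25,"gripper": 0.1},
    {"wx": 0,"wy": 10,"wz": -1,"tx": 3,"ty": 0,"tz": 40,"gripper": 0.1},
    {"wx": 0,"wy": 10,"wz": -1,"tx": 3,"ty": 0,"tz": 40,"gripper": 0.1},
    {"wx": 0,"wy": 10,"wz": -1,"tx": 3,"ty": 0,"tz": 40,"gripper": 0.1}
  ]
}}

```text
time: 44.65
ee_pos: [0.4625, 0.1095, 0.1965]
tcp_rot: [0.295, -3.076, 0.007]
ft_force: [1.3, -0.1, -1.1]
width: 0.174
gripper_force: 48.8
```

```bash
python3 - <<'E'
from h import *
s=manip.state();p=s["ee_pos"];print(p,s["width"],s["gripper_force"]);go([.4615,.109,.154],R=Ro.from_rotvec(s["tcp_rot"]));go([.462,.109,.154],101)
S=shot("side");d=cv2.absdiff(S,cv2.imread("pics/side4.png")).max(2);B=S.astype(int)
m=((B[...,0]-B[...,2]>25)&(B[...,0]-B[...,1]>15));z=np.array([0,0,-1])
print([(proj("side",p+a*z)+[1.5,0]).round(1) for a in(.04,.06,.074,.096)])
for v in range(158,186,3):print(v,(np.nonzero(d[v,232:262]>30)[0]+232).tolist(),"blue",(np.nonzero(m[v,232:262])[0]+232).tolist())
E
```

```text
[0.46252386 0.1095337  0.19650833] 0.17375886759081619 48.81583213806152
t [-1.1 -0.3 42.5] w [0. 0. 0.]
t [-1.6 -0.4 42.5] w [ 0.  -3.  -0.1]
[array([245.2, 160. ]), array([245.4, 168.2]), array([245.6, 173.9]), array([245.8, 182.6])]
158 [240, 247] blue []
161 [241, 242, 243, 244, 245, 246, 247, 248] blue []
164 [241, 242, 243, 244, 246, 247, 248] blue []
167 [240, 241, 242, 243, 244, 245, 246, 247, 248] blue []
170 [241, 243, 246, 247, 248] blue []
173 [242, 243, 245, 246, 247, 248] blue []
176 [] blue [245]
179 [245] blue [245, 246]
182 [232, 233, 245, 246] blue [245, 246]
185 [232, 233, 234, 235, 236, 237, 238, 239, 240] blue []
```

>>> {"op": "send_rows", "data": {
  "motion": [
    {"wx": 0,"wy": 0,"wz": 0,"tx": 0,"ty": 0,"tz": 15,"gripper": 0.1},
    {"wx": 0,"wy": 0,"wz": 0,"tx": -1,"ty": 0,"tz": 30,"gripper": 0.1},
    {"wx": 0,"wy": 0,"wz": 0,"tx": -1,"ty": 0,"tz": 42,"gripper": 0.1},
    {"wx": 0,"wy": 0,"wz": 0,"tx": -1,"ty": 0,"tz": 48,"gripper": 0.1},
    {"wx": 0,"wy": 0,"wz": 0,"tx": -1,"ty": 0,"tz": 54,"gripper": 0.1}
  ]
}}

```text
time: 45.2
ee_pos: [0.4614, 0.1094, 0.1435]
tcp_rot: [0.295, -3.079, 0.006]
ft_force: [0.2, -0.3, -0.9]
width: 0.173
gripper_force: 48.8
```

>>> {"op": "send_rows", "data": {
  "motion": [
    {"wx": 0,"wy": 0,"wz": 0,"tx": -1,"ty": 0,"tz": 5,"gripper": 0.1},
    {"wx": 0,"wy": 0,"wz": 0,"tx": -1,"ty": 0,"tz": 10,"gripper": 0.1},
    {"wx": 0,"wy": 0,"wz": 0,"tx": -1,"ty": 0,"tz": 10,"gripper": 0.1},
    {"wx": 0,"wy": 0,"wz": 0,"tx": -1,"ty": 0,"tz": 10,"gripper": 0.1},
    {"wx": 0,"wy": 0,"wz": 0,"tx": -1,"ty": 0,"tz": 10,"gripper": 0.1}
  ]
}}

```text
time: 45.7
ee_pos: [0.4618, 0.1096, 0.1329]
tcp_rot: [0.295, -3.077, 0.007]
ft_force: [0.0, -1.4, -0.3]
width: 0.172
gripper_force: 48.8
```

>>> {"op": "send_rows", "data": {
  "motion": [
    {"wx": 0,"wy": 0,"wz": 0,"tx": -1,"ty": 0,"tz": 6,"gripper": 0.1},
    {"wx": 0,"wy": 0,"wz": 0,"tx": -1,"ty": 0,"tz": 12,"gripper": 0.1},
    {"wx": 0,"wy": 0,"wz": 0,"tx": -1,"ty": 0,"tz": 18,"gripper": 0.1},
    {"wx": 0,"wy": 0,"wz": 0,"tx": -1,"ty": 0,"tz": 23,"gripper": 0.1},
    {"wx": 0,"wy": 0,"wz": 0,"tx": -1,"ty": 0,"tz": 23,"gripper": 0.1}
  ]
}}

```text
time: 46.2
ee_pos: [0.4612, 0.1094, 0.1087]
tcp_rot: [0.295, -3.076, 0.007]
ft_force: [1.2, 0.3, -0.9]
width: 0.172
gripper_force: 48.8
```

>>> {"op": "send_rows", "data": {
  "motion": [
    {"wx": 0,"wy": 0,"wz": 0,"tx": 0,"ty": 0,"tz": 2,"gripper": 0.2},
    {"wx": 0,"wy": 0,"wz": 0,"tx": 0,"ty": 0,"tz": 2,"gripper": 0.3},
    {"wx": 0,"wy": 0,"wz": 0,"tx": 0,"ty": 0,"tz": 2,"gripper": 0.4},
    {"wx": 0,"wy": 0,"wz": 0,"tx": 0,"ty": 0,"tz": 2,"gripper": 0.4},
    {"wx": 0,"wy": 0,"wz": 0,"tx": 0,"ty": 0,"tz": 2,"gripper": 0.4}
  ]
}}

```text
time: 46.7
ee_pos: [0.4614, 0.1095, 0.1078]
tcp_rot: [0.295, -3.077, 0.007]
ft_force: [0.7, 0.3, -0.5]
width: 0.398
gripper_force: 0.0
```

>>> {"op": "send_rows", "data": {
  "motion": [
    {"wx": 0,"wy": 0,"wz": 0,"tx": 0,"ty": 0,"tz": -10,"gripper": 0.4},
    {"wx": 0,"wy": 0,"wz": 0,"tx": 0,"ty": 0,"tz": -40,"gripper": 0.4},
    {"wx": 0,"wy": 0,"wz": 0,"tx": 0,"ty": 0,"tz": -80,"gripper": 0.4},
    {"wx": 0,"wy": 0,"wz": 0,"tx": 0,"ty": -40,"tz": -120,"gripper": 0.4},
    {"wx": 0,"wy": -3,"wz": 0,"tx": 25,"ty": -80,"tz": -120,"gripper": 0.5}
  ]
}}

```text
time: 47.2
ee_pos: [0.4651, 0.0293, 0.2342]
tcp_rot: [-0.305, 3.111, 0.0]
ft_force: [0.4, -2.5, -0.0]
width: 0.499
gripper_force: 0.0
```

>>> {"op": "send_rows", "data": {
  "motion": [
    {"wx": 0,"wy": 0,"wz": 0,"tx": 25,"ty": -30,"tz": 0,"gripper": 0.5},
    {"wx": 0,"wy": 0,"wz": 0,"tx": 60,"ty": -45,"tz": 0,"gripper": 0.5},
    {"wx": 0,"wy": 0,"wz": 0,"tx": 90,"ty": -60,"tz": 0,"gripper": 0.5},
    {"wx": 0,"wy": 0,"wz": 0,"tx": 110,"ty": -70,"tz": 0,"gripper": 0.5},
    {"wx": 0,"wy": 0,"wz": 0,"tx": 110,"ty": -70,"tz": 0,"gripper": 0.5}
  ]
}}

```text
time: 47.7
ee_pos: [0.3616, -0.0621, 0.2291]
tcp_rot: [-0.294, 3.126, 0.0]
ft_force: [1.4, -0.0, 0.1]
width: 0.5
gripper_force: 0.0
```

```bash
python3 - <<'E'
from h import *
t=shot("top");cv2.imwrite("pics/top9.png",t);print(wells(t));S=shot("side")
# items on the mat unchanged since top5?
a=cv2.imread("pics/top5.png");print(manip.state()["ee_pos"],np.abs(t[205:250,252:335].astype(int)-a[205:250,252:335]).mean(axis=(0,2)).round(0)[::6])
d=cv2.absdiff(S,cv2.imread("pics/side0.png")).max(2)
for w in((.443,.2065),(.4525,.1578),(.462,.109)):
    u,v=proj("side",[*w,.115]);u0,v0=int(u)-4,int(v);print("plunger px",(u,v),(np.nonzero(S[v0,u0-3:u0+14].min(1)>120)[0]+u0-3).tolist())
E
```

```text
[(array([0.4558, 0.1076]), 7), (array([0.4432, 0.1556]), 6), (array([0.4328, 0.2052]), 6)]
[ 0.3641462  -0.06121856  0.22920811] [ 57.  51.  42.  42.  57.  64.  69.  64.  66.  74.  45. 123.  40.  81.]
plunger px (np.float64(211.17154507719425), np.float64(164.22218700793044)) [204, 205, 206, 207, 208, 210, 211, 212, 213, 214, 215, 216, 217, 218, 219]
plunger px (np.float64(227.2318568616117), np.float64(170.46322501025605)) [220, 221, 222, 223, 224, 232, 233]
plunger px (np.float64(244.13057920779355), np.float64(177.03554643530725)) [237, 238, 239, 240, 241]
```

```bash
python3 - <<'E'
from h import *
S=shot("side");a=cv2.imread("pics/side2.png");print(np.abs(S[226:262,238:306].astype(int)-a[226:262,238:306]).mean())
print(manip.state()["dq"].round(3),manip.sign_off())
E
```

```text
4.475762527233115
the job is handed in; nothing more can be done
[ 0.013  0.015  0.005 -0.001 -0.002 -0.   ] None
```

The rack was cleared onto the mat, and all three syringes were laid in the V stand, let go, regrasped and lowered nozzle down into the three wells. The job was handed in at about 48 s of robot time and returned no verdict; my last camera check showed three plungers about 50 mm apart at the wells.

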